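# Load the spray rack with pull bars and deck it over

### The job

Lift the carrying tray by its handle, hold its open lip over the high end of the sloping rack and tip it so that all its ceramic bars roll down and settle into the grooves; let any bar that lies loose on the bench roll down from the high end too, until every bar lies straight in a groove of its own. With the empty tray set down out of the way and all bars in their grooves, slip the three tubular props over the rack's three upright pins, right down, and then set the empty tray level on the three props, centred between the pins with its long side along the bars (either way round), as a dust deck over them. Leave the other things on the bench where they are.

Things in the scene. Friction and masses are not known exactly. Their poses are not given: they have to be found in the camera images.
- tray: plywood tray, 0.35 kg empty, holding the bars; origin: centre of its flat underside, z up. Board 196 mm (x) by 156 mm (y). Bars lie along x between side fences (inner faces x +-62 mm, tops 35 mm up) against the back fence (inner face y = +68 mm). Handle: wooden bar along x bridging the fences over the middle, centre 76 mm above the underside, 144 mm long, 18 mm thick (y), 24 mm high
- tray_lip (a point): middle of the upper edge of the tray's open end (lip), at tray y = -78 mm, 13 mm above the underside; the board's lower front edge is straight below. The tray floor, 9 mm up, has five shallow V grooves along x (25 mm apart, flanks 4 degrees) in which bars lie, then a 20 mm bevel rising 9 degrees to the lip: tipped lip-down by 10 to 20 degrees, the bars roll out over it
- rack: grey spray rack fixed to the bench; origin: underside, amid its three pins, z up. Bars lie along x and roll towards -y. Two cheeks with level tops 48 mm up (x 68 to 102 mm either side, y -74 to +70 mm; thin flared guides 48 mm high from there to y = +101 mm) enclose a grooved aluminium bed falling 4 degrees to -y, closed at the low end by a 48 mm high stop (y -72 to -84 mm)
- rack_edge (a point): middle of the rack's high open edge, at rack y = +120 mm, 36 mm above the bench: upper edge of a plain apron 136 mm wide that falls 7 degrees to the grooves. Bars that roll in slowly here run down to the stop, queue behind one another and settle one to a groove
- groove_1 (a point): where the axis of a bar's middle lies when seated in groove 1 (next to the stop, lowest); axes as the rack's. The five V grooves run along x, 27 mm apart, flanks 11 degrees to the bed
- groove_2 (a point): where the axis of a bar's middle lies when seated in groove 2 (counted from the stop); axes as the rack's. The five V grooves run along x, 27 mm apart, flanks 11 degrees to the bed
- groove_3 (a point): where the axis of a bar's middle lies when seated in groove 3 (counted from the stop); axes as the rack's. The five V grooves run along x, 27 mm apart, flanks 11 degrees to the bed
- groove_4 (a point): where the axis of a bar's middle lies when seated in groove 4 (counted from the stop); axes as the rack's. The five V grooves run along x, 27 mm apart, flanks 11 degrees to the bed
- groove_5 (a point): where the axis of a bar's middle lies when seated in groove 5 (next to the apron, highest); axes as the rack's. The five V grooves run along x, 27 mm apart, flanks 11 degrees to the bed
- pin_a (a point): foot of a steel pin on the cheek at -x, towards the apron (x = -85, y = +54 mm of the rack), on the cheek's top 48 mm above the bench; the pin is 15 mm in diameter and 28 mm tall, its last 7 mm tapering to 7 mm
- pin_b (a point): foot of a steel pin on the cheek at -x, towards the stop (x = -85, y = -54 mm), on the cheek's top 48 mm above the bench; the pin is 15 mm in diameter and 28 mm tall, its last 7 mm tapering to 7 mm
- pin_c (a point): foot of a steel pin on the cheek at +x, halfway (x = +85, y = 0), on the cheek's top 48 mm above the bench; the pin is 15 mm in diameter and 28 mm tall, its last 7 mm tapering to 7 mm
- bar_1: biscuit-fired ceramic pull bar, a plain round rod 24 mm in diameter and 120 mm long with rounded ends (a small screw hole in each), 80 g, lying in the tray at the start; four or five of the six are present, the others absent. Origin: on its axis, at mid-length; x along the bar; rolls freely
- bar_2: biscuit-fired ceramic pull bar, a plain round rod 24 mm in diameter and 120 mm long with rounded ends (a small screw hole in each), 80 g, lying in the tray at the start; four or five of the six are present, the others absent. Origin: on its axis, at mid-length; x along the bar; rolls freely
- bar_3: biscuit-fired ceramic pull bar, a plain round rod 24 mm in diameter and 120 mm long with rounded ends (a small screw hole in each), 80 g, lying in the tray at the start; four or five of the six are present, the others absent. Origin: on its axis, at mid-length; x along the bar; rolls freely
- bar_4: biscuit-fired ceramic pull bar, a plain round rod 24 mm in diameter and 120 mm long with rounded ends (a small screw hole in each), 80 g, lying in the tray at the start; four or five of the six are present, the others absent. Origin: on its axis, at mid-length; x along the bar; rolls freely
- bar_5: biscuit-fired ceramic pull bar, a plain round rod 24 mm in diameter and 120 mm long with rounded ends (a small screw hole in each), 80 g, lying loose on the bench at the start; four or five of the six are present, the others absent. Origin: on its axis, at mid-length; x along the bar; rolls freely
- bar_6: biscuit-fired ceramic pull bar, a plain round rod 24 mm in diameter and 120 mm long with rounded ends (a small screw hole in each), 80 g, lying loose on the bench at the start; four or five of the six are present, the others absent. Origin: on its axis, at mid-length; x along the bar; rolls freely
- prop_1: tubular ceramic kiln prop standing upright on the bench: outer diameter 40 mm, bore 21 mm right through, 42 mm tall, 90 g, both ends alike. Origin: centre of its lower end, z up
- prop_2: tubular ceramic kiln prop standing upright on the bench: outer diameter 40 mm, bore 21 mm right through, 42 mm tall, 90 g, both ends alike. Origin: centre of its lower end, z up
- prop_3: tubular ceramic kiln prop standing upright on the bench: outer diameter 40 mm, bore 21 mm right through, 42 mm tall, 90 g, both ends alike. Origin: centre of its lower end, z up
- cup: biscuit-fired beaker, 64 mm wide, 79 mm tall; a bystander, leave alone. Origin: centre of its underside
- jar: screw-lidded jar, 54 mm wide, 74 mm tall; a bystander, leave alone. Origin: centre of its underside
- sieve: small round sieve, 97 mm wide, 32 mm high; a bystander, leave alone. Origin: centre of its underside
Not all that is in view belongs to the job. What is shaped like the prop_2 but red is not meant.

How it is judged (in metres and radians):
On the way, in this order (a step that is already met when the one before it is completed fails the run):
1. the tray is tipped with its lip at the rack's high end and a bar from it has rolled onto the rack (angle between tray's own z axis and vertical above 0.12 rad and horizontal distance between tray_lip and rack_edge below 0.07 m and ((x of bar_1 in the frame of rack between -0.03 and 0.03 m and y of bar_1 in the frame of rack between -0.075 and 0.095 m and z of bar_1 in the frame of rack below 0.06 m) or (x of bar_2 in the frame of rack between -0.03 and 0.03 m and y of bar_2 in the frame of rack between -0.075 and 0.095 m and z of bar_2 in the frame of rack below 0.06 m) or (x of bar_3 in the frame of rack between -0.03 and 0.03 m and y of bar_3 in the frame of rack between -0.075 and 0.095 m and z of bar_3 in the frame of rack below 0.06 m) or (x of bar_4 in the frame of rack between -0.03 and 0.03 m and y of bar_4 in the frame of rack between -0.075 and 0.095 m and z of bar_4 in the frame of rack below 0.06 m))), for 0.1 s.
2. every bar lies at rest in a groove, one to a groove (((y of bar_1 in the frame of groove_1 between -0.006 and 0.006 m and z of bar_1 in the frame of groove_1 between -0.005 and 0.005 m) or (y of bar_1 in the frame of groove_2 between -0.006 and 0.006 m and z of bar_1 in the frame of groove_2 between -0.005 and 0.005 m) or (y of bar_1 in the frame of groove_3 between -0.006 and 0.006 m and z of bar_1 in the frame of groove_3 between -0.005 and 0.005 m) or (y of bar_1 in the frame of groove_4 between -0.006 and 0.006 m and z of bar_1 in the frame of groove_4 between -0.005 and 0.005 m) or (y of bar_1 in the frame of groove_5 between -0.006 and 0.006 m and z of bar_1 in the frame of groove_5 between -0.005 and 0.005 m)) and angle between the x axis of each of bar_1, bar_2, bar_3, bar_4, bar_5, bar_6 and the x axis of rack, either way round below 0.12 rad and linear speed of each of bar_1, bar_2, bar_3, bar_4, bar_5, bar_6 below 0.03 m/s and ((y of bar_2 in the frame of groove_1 between -0.006 and 0.006 m and z of bar_2 in the frame of groove_1 between -0.005 and 0.005 m) or (y of bar_2 in the frame of groove_2 between -0.006 and 0.006 m and z of bar_2 in the frame of groove_2 between -0.005 and 0.005 m) or (y of bar_2 in the frame of groove_3 between -0.006 and 0.006 m and z of bar_2 in the frame of groove_3 between -0.005 and 0.005 m) or (y of bar_2 in the frame of groove_4 between -0.006 and 0.006 m and z of bar_2 in the frame of groove_4 between -0.005 and 0.005 m) or (y of bar_2 in the frame of groove_5 between -0.006 and 0.006 m and z of bar_2 in the frame of groove_5 between -0.005 and 0.005 m)) and ((y of bar_3 in the frame of groove_1 between -0.006 and 0.006 m and z of bar_3 in the frame of groove_1 between -0.005 and 0.005 m) or (y of bar_3 in the frame of groove_2 between -0.006 and 0.006 m and z of bar_3 in the frame of groove_2 between -0.005 and 0.005 m) or (y of bar_3 in the frame of groove_3 between -0.006 and 0.006 m and z of bar_3 in the frame of groove_3 between -0.005 and 0.005 m) or (y of bar_3 in the frame of groove_4 between -0.006 and 0.006 m and z of bar_3 in the frame of groove_4 between -0.005 and 0.005 m) or (y of bar_3 in the frame of groove_5 between -0.006 and 0.006 m and z of bar_3 in the frame of groove_5 between -0.005 and 0.005 m)) and ((y of bar_4 in the frame of groove_1 between -0.006 and 0.006 m and z of bar_4 in the frame of groove_1 between -0.005 and 0.005 m) or (y of bar_4 in the frame of groove_2 between -0.006 and 0.006 m and z of bar_4 in the frame of groove_2 between -0.005 and 0.005 m) or (y of bar_4 in the frame of groove_3 between -0.006 and 0.006 m and z of bar_4 in the frame of groove_3 between -0.005 and 0.005 m) or (y of bar_4 in the frame of groove_4 between -0.006 and 0.006 m and z of bar_4 in the frame of groove_4 between -0.005 and 0.005 m) or (y of bar_4 in the frame of groove_5 between -0.006 and 0.006 m and z of bar_4 in the frame of groove_5 between -0.005 and 0.005 m)) and ((y of bar_5 in the frame of groove_1 between -0.006 and 0.006 m and z of bar_5 in the frame of groove_1 between -0.005 and 0.005 m) or (y of bar_5 in the frame of groove_2 between -0.006 and 0.006 m and z of bar_5 in the frame of groove_2 between -0.005 and 0.005 m) or (y of bar_5 in the frame of groove_3 between -0.006 and 0.006 m and z of bar_5 in the frame of groove_3 between -0.005 and 0.005 m) or (y of bar_5 in the frame of groove_4 between -0.006 and 0.006 m and z of bar_5 in the frame of groove_4 between -0.005 and 0.005 m) or (y of bar_5 in the frame of groove_5 between -0.006 and 0.006 m and z of bar_5 in the frame of groove_5 between -0.005 and 0.005 m)) and ((y of bar_6 in the frame of groove_1 between -0.006 and 0.006 m and z of bar_6 in the frame of groove_1 between -0.005 and 0.005 m) or (y of bar_6 in the frame of groove_2 between -0.006 and 0.006 m and z of bar_6 in the frame of groove_2 between -0.005 and 0.005 m) or (y of bar_6 in the frame of groove_3 between -0.006 and 0.006 m and z of bar_6 in the frame of groove_3 between -0.005 and 0.005 m) or (y of bar_6 in the frame of groove_4 between -0.006 and 0.006 m and z of bar_6 in the frame of groove_4 between -0.005 and 0.005 m) or (y of bar_6 in the frame of groove_5 between -0.006 and 0.006 m and z of bar_6 in the frame of groove_5 between -0.005 and 0.005 m))), for 0.2 s.
3. a prop is fully down over each of the three pins (((distance between prop_1 and pin_a below 0.007 m and angle between prop_1's own z axis and vertical below 0.08 rad) or (distance between prop_2 and pin_a below 0.007 m and angle between prop_2's own z axis and vertical below 0.08 rad) or (distance between prop_3 and pin_a below 0.007 m and angle between prop_3's own z axis and vertical below 0.08 rad)) and ((distance between prop_1 and pin_b below 0.007 m and angle between prop_1's own z axis and vertical below 0.08 rad) or (distance between prop_2 and pin_b below 0.007 m and angle between prop_2's own z axis and vertical below 0.08 rad) or (distance between prop_3 and pin_b below 0.007 m and angle between prop_3's own z axis and vertical below 0.08 rad)) and ((distance between prop_1 and pin_c below 0.007 m and angle between prop_1's own z axis and vertical below 0.08 rad) or (distance between prop_2 and pin_c below 0.007 m and angle between prop_2's own z axis and vertical below 0.08 rad) or (distance between prop_3 and pin_c below 0.007 m and angle between prop_3's own z axis and vertical below 0.08 rad))), for 0.2 s.
At the end, for the whole second after the job is handed in: Each bar rests in a groove (axis within 6 mm sideways and 5 mm in height, 0.12 rad in direction); a prop is down on each pin (feet within 7 mm, upright); the tray rests level on the props (90 mm above the rack's underside +-5 mm, centre within 30 mm of its origin, x within 0.2 rad of the rack's x) (all of step 2 and all of step 3 and z of tray in the frame of rack between 0.085 and 0.095 m and x of tray in the frame of rack between -0.03 and 0.03 m and y of tray in the frame of rack between -0.03 and 0.03 m and angle between the x axis of tray and the x axis of rack, either way round below 0.2 rad and angle between tray's own z axis and vertical below 0.06 rad and linear speed of tray below 0.02 m/s); the robot touches nothing.
It fails at once if the beaker is knocked more than 30 mm aside (distance of cup from where it was at the start of the episode above 0.03 m).
It fails at once if the jar is knocked more than 30 mm aside (distance of jar from where it was at the start of the episode above 0.03 m).
It fails at once if the sieve is knocked more than 30 mm aside (distance of sieve from where it was at the start of the episode above 0.03 m).
It fails at once if a bar falls off the bench (height (world z) of any of bar_1, bar_2, bar_3, bar_4, bar_5, bar_6 below -0.1 m).
Of bar_1, bar_2, bar_3, bar_4, bar_5, bar_6 only 4 to 5 are there at a start; the rules pass over those that are not, and their reading is None.
At some moment in a run one of prop_1, prop_2, prop_3 may be knocked a few centimetres aside while the robot is not near it.
It also fails if it takes over 210 s, if anything falls off the work surface, if the arm or the gripper's body presses on something with over 40 N, if the wrist force passes 120 N, or if a joint passes its speed limit or range.

### The arm

A 6-joint arm with a two-finger parallel gripper is mounted at the origin on a cart in front of the work surface, level with it; the furniture and walls round the work are solid. World frame = base frame: x ahead of the robot, y to its left, z up, the work surface at z = 0. Lengths are in mm, angles in rad, forces in N, time in s.
With the tool pointing down it reaches from about 350 to 875 mm from the base axis. Payload 4.2 kg.
Tool frame: the origin (TCP) lies at the very end of the fingers, on their centre line; the grasp point (between the pads) lies 19 mm behind it; z points along the fingers, y is the line along which they close (so a half turn about z gives the same grasp; the last joint's range is limited). The gripper opens to 85 mm and grips with 20 to 120 N. Pads are 22 mm wide; open, the fingers measure 114 mm over their backs; the gripper's body (76 mm by 85 mm) begins 54 mm behind the grasp point. The pads swing forward as they close: fully open they stand 13 mm farther back than shut.
Start: joints at [-0.934, 0.385, 0.008, 0, -1.194, -0.259], TCP at [230.561, -580.896, 231.312] pointing down, gripper open.
Joint ranges: [-3.14, 3.14], [-1.21, 2.06], [-1.07, 1.41], [-3.16, 2.05], [-2.99, -0.16], [-3.1, 3.1]. Speed limits (rad/s): [2.79, 2.79, 3.14, 3.14, 3.14, 3.14].

### API

Orientations are given as a unit quaternion [x, y, z, w].
In Python, from bench import arm, optics gives the robot as it stands. The module is installed in compiled form; this text tells all that it offers.
- The arm moves only by the tool step_arm, never from a script. Its argument "motion" is a list of rows, each an object with "dr": the turn, a rotation vector about the tool's x, y, z in units of 8 degrees (1.0 is 8 degrees), a list of three; "slide": the shift along the tool's x, y, z in mm, a list of three; "jaw": the finger opening in mm, from 0 to 85.4. A call has exactly 8 rows; each row is the pose to reach, as a shift and turn from the pose commanded when the call began, along the tool's axes at that moment; what a row does not reach only later rows make up. A row lasts 1/8 s, in which the tool goes at most 62.5 mm and 10.7 degrees, less where a joint would pass 70% of its speed; a pose out of reach is approached as far as the arm can. A call with a gripper value outside its range is refused whole. The fingers move at their own pace and stop on an object; the grip force is fixed at half the most. Time passes only in rows, so rows that repeat a pose let the fingers close, or fill a call up. It gives the time, the measured TCP pose, the force, the opening and the grip force at its end, in the units of the state.
- arm.read_state(): the state, without advancing time (a new reading comes with each control period).
- optics.get_image(name): name is "side" or "top" or "wrist"; returns the picture (400x640x3 uint8, blue, green, red); there is no depth.
- optics.camera_info(name): a dict with "camera_matrix" (3x3 intrinsics, pixels), "view" (4x4, takes a point from world to camera coordinates); the wrist camera has in their place "T_tool_cam" (4x4, takes a point from camera to tool coordinates, whose origin is the TCP and whose axes are the flange's). Camera axes: x right, y up, looking along -z (the intrinsics and any distortion apply to the point x, -y, -z); pixel columns grow to the right and rows downward; lengths in mm; the calibration is good to about 2 mm. A picture is of the moment at which its call begins: read the wrist's pose just before it. camera_info takes no time and is no camera call.
- arm.job_done(): hands the job in; it is judged then, once.
The state is a dict: "clock": time; "joints": joint angles; "joint_vel": joint speeds; "joint_efforts": joint torques, N m; "position": TCP position; "ee_rot": TCP orientation; "contact_force": force on the tool from outside, world axes, zero at the start; "wrist_torque": the same for the moment, N m; "gripper_width": finger opening in mm; "grasp_force": force on a finger pad.
Only numpy, scipy, OpenCV 4.12 (cv2) and the standard library are available. Lean on these libraries where they do the work, as an engineer would, in place of code of your own. Each camera call takes 0.05 s, during which the arm holds its last target. There are 200 camera calls.

## Working session

There is one attempt and no reset: what is moved stays moved. The work goes in short steps, Python scripts to look and compute and a tool call to move; the robot and the scene stay as the last step left them, time stands still between calls to the robot, and variables do not carry over. Pictures are saved under pics/ and viewed, at most 14 in all, crops included, and the job is handed in when it is done.

Besides the shell and the picture viewer there is one more tool, called after "Call:" as a command line: name --argument value ..., lists and objects as JSON in quotes. step_arm: Moves the arm, as the interface text tells. Its arguments: {"type":"object","properties":{"motion":{"type":"array","items":{"type":"object","properties":{"dr":{"type":"array","items":{"type":"number"}},"slide":{"type":"array","items":{"type":"number"}},"jaw":{"type":"number"}}}}},"required":["motion"]}

```bash
mkdir -p pics; ls
python3 - <<'E'
from bench import arm, optics
import cv2,numpy as np
np.set_printoptions(precision=4,suppress=True)
print(arm.read_state())
for n in ("top","side","wrist"):
    print(n,optics.camera_info(n))
    cv2.imwrite(f"pics/{n}0.png",optics.get_image(n))
E
```

```text
pics
{'clock': 0.0, 'joints': array([-0.9344,  0.3856,  0.0066, -0.0005, -1.194 , -0.2586]), 'joint_vel': array([ 0.0001,  0.0004,  0.0008, -0.0008, -0.0012,  0.0004]), 'joint_efforts': array([  0.0002, -39.2284,  18.84  ,   4.1862,  -0.0047,   0.    ]), 'position': array([ 230.3428, -580.3783,  230.2207]), 'ee_rot': array([-0.1877,  0.9822,  0.0011, -0.0003]), 'contact_force': array([ 0.0016,  0.6313, -0.3145]), 'wrist_torque': array([0.0218, 0.0188, 0.0123]), 'grasp_force': 0.0, 'gripper_width': 85.27685520094315}
top {'camera_matrix': array([[440.3098,   0.    , 335.6118],
       [  0.    , 440.3098, 195.4177],
       [  0.    ,   0.    ,   1.    ]]), 'view': array([[    0.0249,    -0.9995,     0.0202,    34.0631],
       [    0.9883,     0.0276,     0.15  ,  -518.9531],
       [   -0.1504,     0.0162,     0.9885, -1221.9032],
       [    0.    ,     0.    ,     0.    ,     1.    ]])}
side {'camera_matrix': array([[378.6345,   0.    , 326.2471],
       [  0.    , 378.6345, 195.9705],
       [  0.    ,   0.    ,   1.    ]]), 'view': array([[   -0.9999,     0.0159,     0.0024,   522.0361],
       [   -0.0088,    -0.6667,     0.7453,    -4.1314],
       [    0.0135,     0.7452,     0.6667, -1271.7036],
       [    0.    ,     0.    ,     0.    ,     1.    ]])}
wrist {'camera_matrix': array([[332.908 ,   0.    , 322.9303],
       [  0.    , 332.908 , 203.044 ],
       [  0.    ,   0.    ,   1.    ]]), 'T_tool_cam': array([[  -0.0003,    0.9497,    0.3132,   80.4846],
       [   1.    ,   -0.0002,    0.0014,   -0.8574],
       [   0.0013,    0.3132,   -0.9497, -142.8643],
       [   0.    ,    0.    ,    0.    ,    1.    ]])}
```

View pics/top0.png

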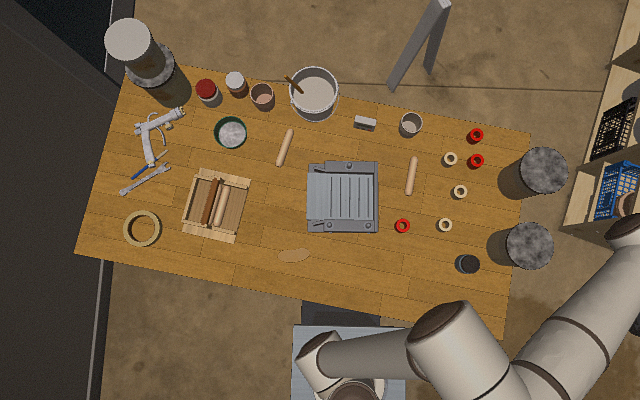

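View pics/side0.png

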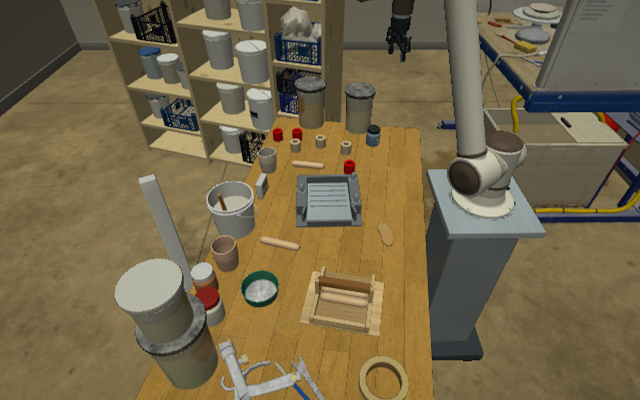

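Top: tray at (217,205) with about 2 or more bars visible, loose bars at (285,147) and (411,175), rack (342,197). Cream props are at (450,159), (460,192) and (445,225). Red look-alikes are at (476,135), (476,160) and (402,226). Next I'll take close crops.

Run:
```python
import cv2,numpy as np
a=cv2.imread("pics/top0.png")
c1=cv2.resize(a[160:250,175:310],None,fx=5.5,fy=5.5,interpolation=cv2.INTER_CUBIC)[:600]
c2=cv2.resize(a[120:245,295:495],None,fx=4,fy=4,interpolation=cv2.INTER_CUBIC)
cv2.imwrite("pics/c1.png",c1);cv2.imwrite("pics/c2.png",c2)
```

```text
(no output)
```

View pics/c1.png

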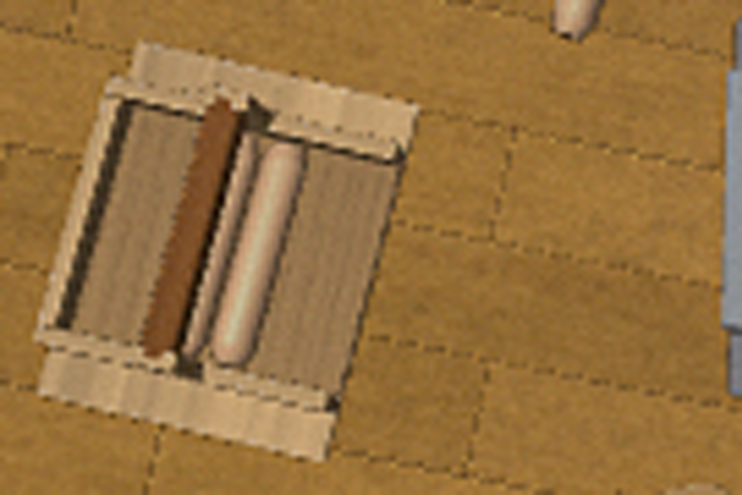

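View pics/c2.png

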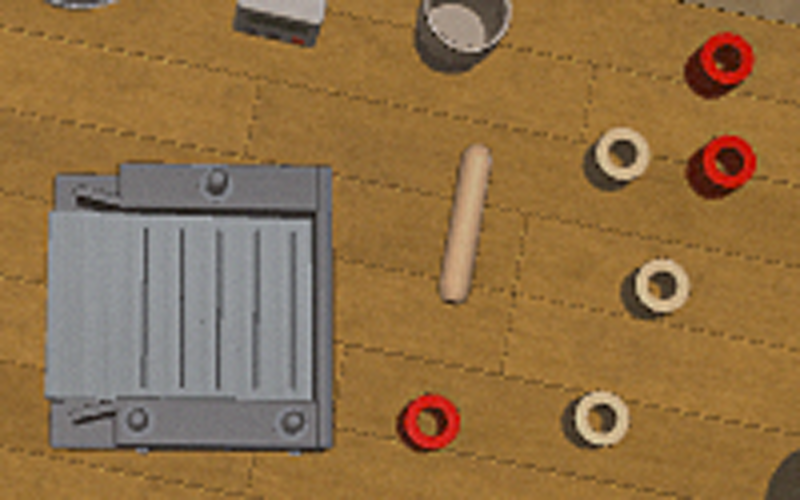

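The tray lies at c1 (225,250) with its lip on the right, facing the rack's high (left) end. Two bars are visible in it, and no third shows beside the handle. The props I want are the cream rings, with top centres at c2 (623,154), (663,285) and (602,418). The red rings at (727,60), (728,163) and (431,422) are the decoys. Next I'll fit the poses.

```bash
cat > h.py <<'E'
from bench import arm, optics
import cv2,numpy as np
from scipy.optimize import least_squares
from scipy.spatial.transform import Rotation as Ro
np.set_printoptions(precision=1,suppress=True)
def cam(n):
    i=optics.camera_info(n); K=np.array(i["camera_matrix"])
    if n!="wrist": V=np.array(i["view"])
    else:
        s=arm.read_state(); T=np.eye(4); T[:3,:3]=Ro.from_quat(s["ee_rot"]).as_matrix(); T[:3,3]=s["position"]
        V=np.linalg.inv(T@np.array(i["T_tool_cam"]))
    return K,V
def proj(kv,P):
    K,V=kv; c=np.asarray(P,float)@V[:3,:3].T+V[:3,3]
    return np.c_[K[0,2]+K[0,0]*c[:,0]/-c[:,2], K[1,2]-K[1,1]*c[:,1]/-c[:,2]]
def plane(kv,uv,z):
    K,V=kv; uv=np.atleast_2d(np.asarray(uv,float))
    d=np.c_[(uv[:,0]-K[0,2])/K[0,0],-(uv[:,1]-K[1,2])/K[1,1],-np.ones(len(uv))]@V[:3,:3]
    C=-V[:3,:3].T@V[:3,3]; return C+d*((z-C[2])/d[:,2])[:,None]
def fit(kv,pts,uv,x0=(500,0,0)):
    "pose x,y,yaw of a body standing level on z=0"
    pts=np.asarray(pts,float)
    f=lambda q:(proj(kv,Ro.from_euler('z',q[2]).apply(pts)+[q[0],q[1],0])-uv).ravel()
    r=least_squares(f,x0); return r.x,r.fun.reshape(-1,2)
def down(yaw): # tool pointing down; tool y along world direction yaw+90deg, tool x = -(yaw dir)
    return Ro.from_matrix(np.c_[[-np.cos(yaw),-np.sin(yaw),0],[-np.sin(yaw),np.cos(yaw),0],[0,0,-1]])
def chain(*wps):
    "each wp: (pos, Rotation) -> slide, dr from the previous one"
    s=arm.read_state(); p=s["position"]; R=Ro.from_quat(s["ee_rot"])
    for q,Q in wps:
        print("slide",np.round(R.inv().apply(np.asarray(q)-p),1),"dr",np.round((R.inv()*Q).as_rotvec()/np.radians(8),3).tolist()); p,R=np.asarray(q,float),Q
E
python3 - <<'E'
from h import *
T=cam("top")
c1=lambda a:np.array(a)/5.5+[175-.4,160-.4]; c2=lambda a:np.array(a)/4+[295-.4,120-.4]
print("rack",*fit(T,[[-85,54,76],[-85,-54,76],[85,0,76],[102,-84,48],[-102,-84,48]],c2([[138,415],[292,418],[217,180],[330,167],[331,449]])))
print("tray",*fit(T,[[98,78,9],[98,-78,9],[-98,-78,9],[-98,78,9],[72,0,88],[-72,0,88]],c1([[140,42],[418,104],[325,458],[38,393],[228,97],[158,355]]),(500,350,0)))
print("props",plane(T,c2([[623,154],[663,285],[602,418]]),42))
print("barA",plane(T,c2([[477,150],[454,297]]),12)); print("barB",plane(T,[[289,130],[279.5,164]],12))
print("others: cup jar sieve",plane(T,[[262,97],[411,124],[230,133],[467,264],[235,84]],40))
E
```

```text
rack [517.7  12.7   0. ] [[-0.6  0.7]
 [ 0.1  0.6]
 [-0.1 -0.7]
 [ 0.4 -0.5]
 [ 0.1 -0.1]]
tray [486.3 392.3  -0.2] [[-0.4 -0.9]
 [ 0.6 -0.4]
 [ 0.4  0.6]
 [-0.1  0.3]
 [ 0.4 -1.8]
 [-0.9  2.2]]
props [[ 636.5 -283.1   42. ]
 [ 540.7 -310.7   42. ]
 [ 443.7 -265.4   42. ]]
barA [[ 643.7 -182.5   12. ]
 [ 532.6 -165.4   12. ]]
barB [[715.5 191.4  12. ]
 [611.  215.1  12. ]]
others: cup jar sieve [[ 805.2  272.2   40. ]
 [ 736.4 -168.8   40. ]
 [ 692.7  359.5   40. ]
 [ 333.1 -326.4   40. ]
 [ 842.9  353.8   40. ]]
```

Run:
```python
from h import *
np.set_printoptions(precision=3)
T=cam("top")
c1=lambda a:np.array(a)/5.5+[175-.4,160-.4]; c2=lambda a:np.array(a)/4+[295-.4,120-.4]
print("rack",fit(T,[[-85,54,76],[-85,-54,76],[85,0,76],[102,-84,48],[-102,-84,48]],c2([[138,415],[292,418],[217,180],[330,167],[331,449]]))[0])
t=fit(T,[[98,78,9],[98,-78,9],[-98,-78,9],[-98,78,9],[72,0,88],[-72,0,88]],c1([[140,42],[418,104],[325,458],[38,393],[228,97],[158,355]]),(500,350,0))[0]
print(t)
chain(([500,-150,230],down(0.1)),([517,140,230],down(0)),([t[0],t[1],200],down(t[2])))
```

```text
rack [517.704  12.695   0.01 ]
[486.343 392.259  -0.199]
slide [-409.4  300.7    0.9] dr [0.012, -0.003, 1.989]
slide [-45.9 286.9   0. ] dr [0.0, 0.0, 0.716]
slide [ 30.7 252.3  30. ] dr [0.0, 0.0, 1.423]
```

Call:
step_arm --motion '[{"slide":[-51,37.5,0],"dr":[0,0,0.25]},{"slide":[-102,75,0],"dr":[0,0,0.5]},{"slide":[-153,112,0],"dr":[0,0,0.75]},{"slide":[-205,150,0],"dr":[0,0,1]},{"slide":[-256,188,0],"dr":[0,0,1.25]},{"slide":[-307,225,0],"dr":[0,0,1.5]},{"slide":[-358,263,0],"dr":[0,0,1.75]},{"slide":[-409,301,0],"dr":[0,0,2]}]'

```text
$.motion[0]: bad value
```

Call:
step_arm --motion '[{"slide":[-6,36,0],"dr":[0,0,0.1]},{"slide":[-12,72,0],"dr":[0,0,0.2]},{"slide":[-18,108,0],"dr":[0,0,0.3]},{"slide":[-24,144,0],"dr":[0,0,0.4]},{"slide":[-30,180,0],"dr":[0,0,0.5]},{"slide":[-36,216,0],"dr":[0,0,0.6]},{"slide":[-46,287,0],"dr":[0,0,0.72]},{"slide":[-46,287,0],"dr":[0,0,0.72]}]'

```text
$.motion[0]: bad value
```

Run:
```python
from h import *
import pickle
s=arm.read_state(); print(s["clock"],s["position"],s["joints"])
kv=cam("wrist"); cv2.imwrite("pics/w1.png",optics.get_image("wrist")); pickle.dump(kv,open("w1.pkl","wb"))
t=[486.3,392.3]
chain((t+[200],down(-.199)),(t+[57],down(-.199)))
```

```text
0.15 [ 230.4 -580.5  230.5] [-0.9  0.4  0.  -0.  -1.2 -0.3]
slide [-596.6  809.9   31.7] dr [0.009, -0.003, 4.13]
slide [  0.   0. 143.] dr [0.0, 0.0, 0.0]
```

View pics/w1.png

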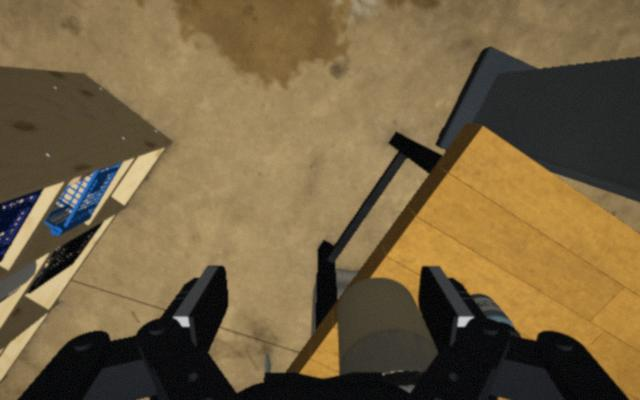

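The calls were refused because every row must include jaw, so the picture only shows the start pose over the bench corner. I'll repeat with jaw set.

Call:
step_arm --motion '[{"slide":[-51,37.5,0],"dr":[0,0,0.25],"jaw":85},{"slide":[-102,75,0],"dr":[0,0,0.5],"jaw":85},{"slide":[-153,112,0],"dr":[0,0,0.75],"jaw":85},{"slide":[-205,150,0],"dr":[0,0,1],"jaw":85},{"slide":[-256,188,0],"dr":[0,0,1.25],"jaw":85},{"slide":[-307,225,0],"dr":[0,0,1.5],"jaw":85},{"slide":[-358,263,0],"dr":[0,0,1.75],"jaw":85},{"slide":[-409,301,0],"dr":[0,0,2],"jaw":85}]'

```text
clock: 1.2
position: [496.3, -155.0, 231.5]
ee_rot: [-0.049, 0.999, -0.0, 0.0]
contact_force: [0.7, -0.6, -0.3]
gripper_width: 84.9
grasp_force: 0.0
```

Call:
step_arm --motion '[{"slide":[-6,36,0],"dr":[0,0,0.1],"jaw":85},{"slide":[-12,72,0],"dr":[0,0,0.2],"jaw":85},{"slide":[-18,108,0],"dr":[0,0,0.3],"jaw":85},{"slide":[-24,144,0],"dr":[0,0,0.4],"jaw":85},{"slide":[-30,180,0],"dr":[0,0,0.5],"jaw":85},{"slide":[-36,216,0],"dr":[0,0,0.6],"jaw":85},{"slide":[-46,287,0],"dr":[0,0,0.72],"jaw":85},{"slide":[-46,287,0],"dr":[0,0,0.72],"jaw":85}]'

```text
clock: 2.2
position: [513.1, 136.2, 231.0]
ee_rot: [-0.001, 1.0, 0.0, -0.0]
contact_force: [0.6, -0.6, -0.2]
gripper_width: 85.3
grasp_force: 0.0
```

Run:
```python
from h import *
import pickle
s=arm.read_state(); print(s["clock"],s["position"],s["joints"])
kv=cam("wrist"); cv2.imwrite("pics/w1.png",optics.get_image("wrist")); pickle.dump(kv,open("w1.pkl","wb"))
print(proj(kv,[[517,133,36],[432,67,76],[602,13,76],[602,67,76]]))
t=[486.3,392.3]
chain((t+[200],down(-.199)),(t+[57],down(-.199)))
```

```text
2.2 [513.1 136.2 231. ] [ 0.6  0.2 -0.2 -0.  -1.1 -2.1]
[[321.  178. ]
 [243.   91.8]
 [201.9 269.4]
 [255.4 269.4]]
slide [ 26.5 256.7  31. ] dr [0.0, -0.002, 1.434]
slide [  0.   0. 143.] dr [0.0, 0.0, 0.0]
```

View pics/w1.png

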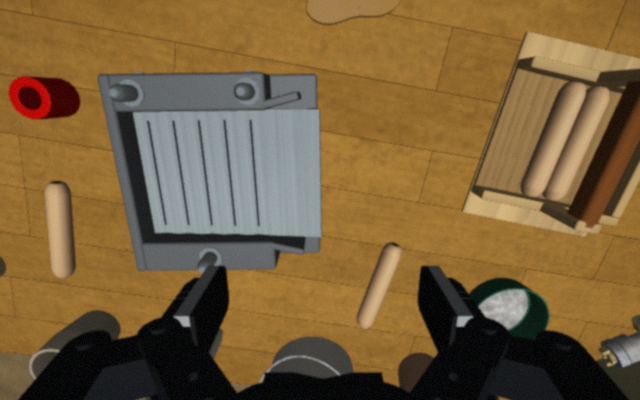

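Call:
step_arm --motion '[{"slide":[3,32,4],"dr":[0,0,0.2],"jaw":85},{"slide":[7,64,8],"dr":[0,0,0.4],"jaw":85},{"slide":[10,96,12],"dr":[0,0,0.6],"jaw":85},{"slide":[13,128,16],"dr":[0,0,0.8],"jaw":85},{"slide":[17,160,20],"dr":[0,0,1.0],"jaw":85},{"slide":[20,200,25],"dr":[0,0,1.2],"jaw":85},{"slide":[26,256,31],"dr":[0,0,1.43],"jaw":85},{"slide":[26,256,31],"dr":[0,0,1.43],"jaw":85}]'

```text
clock: 3.25
position: [487.3, 391.0, 198.8]
ee_rot: [0.1, 0.995, -0.001, -0.001]
contact_force: [-0.8, -0.8, -0.2]
gripper_width: 85.0
grasp_force: 0.0
```

Run:
```python
from h import *
import pickle
s=arm.read_state(); print(s["clock"],s["position"],s["joints"])
kv=cam("wrist"); im=optics.get_image("wrist");cv2.imwrite("pics/w2.png",im); pickle.dump(kv,open("w2.pkl","wb"))
R=Ro.from_euler('z',-.199)
print(proj(kv,R.apply([[98,-78,9],[98,78,9],[-98,78,9],[-98,-78,9],[72,0,88],[-72,0,88]])+[486.3,392.3,0]))
```

```text
3.25 [487.3 391.  198.8] [ 0.9  0.4 -0.  -0.  -1.1 -2.7]
[[255.4 260.1]
 [395.2 260.1]
 [409.4  71.4]
 [241.8  71.6]
 [325.7 276.6]
 [326.1 103. ]]
```

View pics/w2.png

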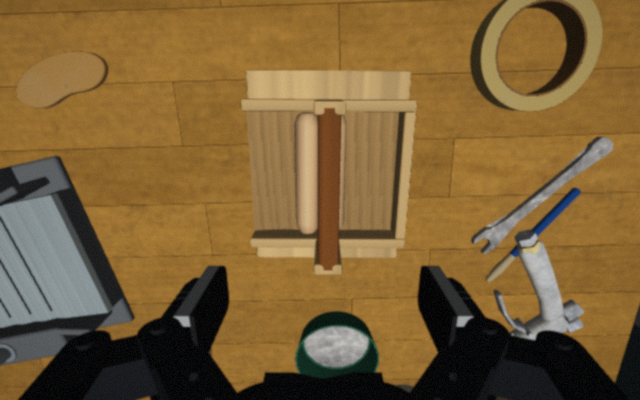

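w1: rack pin tops at (125,91), (243,90) and (207,258), apron edge corners at (320,110) and (321,237). w2: handle ends at (328,102) and (326,272), board corners at (246,72), (411,72), (257,257) and (396,257). One bar lies beside the handle and one under it.

Run:
```python
from h import *
import pickle
np.set_printoptions(precision=3,suppress=True)
w1=pickle.load(open("w1.pkl","rb"));w2=pickle.load(open("w2.pkl","rb"))
print("rack",*fit(w1,[[-102,-84,48],[102,-84,48],[68,120,36],[-68,120,36]],[[99,75],[138,270],[321,237],[320,110]]))
t,r=fit(w2,[[98,-78,9],[98,78,9],[-98,78,9],[-98,-78,9],[72,0,88],[-72,0,88]],[[257,257],[396,257],[411,72],[246,72],[326.5,272],[328.5,103]],(500,350,0))
print("tray",t,r)
print("barA",plane(w1,[[57,186],[63,272]],12)); print("barB",plane(w1,[[393,247],[365,325]],12))
chain(([t[0],t[1],57],down(t[2])))
chain(([t[0],t[1],57],down(t[2])),([t[0],t[1],57],down(t[2])))
```

```text
rack [517.819  13.513   0.008] [[-1.573 -1.198]
 [-0.19   1.34 ]
 [ 1.006  0.619]
 [ 0.962  0.2  ]]
tray [485.491 394.201  -0.204] [[-0.653  1.842]
 [ 0.346  2.528]
 [ 0.803 -1.467]
 [-1.918 -2.228]
 [ 0.761  3.43 ]
 [ 0.425 -1.714]]
barA [[ 532.772 -164.564   12.   ]
 [ 642.317 -184.454   12.   ]]
barB [[607.704 218.965  12.   ]
 [719.596 190.062  12.   ]]
slide [  2.7   4.6 142.3] dr [-0.013, -0.007, 0.026]
slide [  2.7   4.6 142.3] dr [-0.013, -0.007, 0.026]
slide [0. 0. 0.] dr [0.0, 0.0, 0.0]
```

Call:
step_arm --motion '[{"slide":[1,1,20],"dr":[0,0,0],"jaw":85},{"slide":[2,3,45],"dr":[0,0,0],"jaw":85},{"slide":[2.5,4,70],"dr":[0,0,0.02],"jaw":85},{"slide":[2.5,4,95],"dr":[0,0,0.02],"jaw":85},{"slide":[2.5,4,118],"dr":[0,0,0.02],"jaw":85},{"slide":[2.5,4,134],"dr":[0,0,0.02],"jaw":85},{"slide":[2.5,4,142],"dr":[0,0,0.02],"jaw":85},{"slide":[2.5,4,142],"dr":[0,0,0.02],"jaw":60}]'

```text
clock: 4.3
position: [486.2, 393.2, 58.3]
ee_rot: [0.102, 0.995, -0.0, -0.0]
contact_force: [-0.2, -0.1, 0.3]
gripper_width: 69.4
grasp_force: 0.0
```

Call:
step_arm --motion '[{"slide":[0,0,0],"dr":[0,0,0],"jaw":40},{"slide":[0,0,0],"dr":[0,0,0],"jaw":30},{"slide":[0,0,0],"dr":[0,0,0],"jaw":22},{"slide":[0,0,0],"dr":[0,0,0],"jaw":16},{"slide":[0,0,0],"dr":[0,0,0],"jaw":8},{"slide":[0,0,0],"dr":[0,0,0],"jaw":8},{"slide":[0,0,0],"dr":[0,0,0],"jaw":8},{"slide":[0,0,0],"dr":[0,0,0],"jaw":8}]'

```text
clock: 5.3
position: [486.4, 394.5, 59.1]
ee_rot: [0.102, 0.995, 0.001, 0.001]
contact_force: [-1.0, 2.7, 4.8]
gripper_width: 16.8
grasp_force: 58.8
```

Run:
```python
from h import *
s=arm.read_state(); print(s)
```

```text
{'clock': 5.3, 'joints': array([ 0.9,  0.5, -0.2,  0. , -0.8, -2.7]), 'joint_vel': array([ 0., -0., -0., -0., -0., -0.]), 'joint_efforts': array([ -1.7, -39.9,  12.5,   3.1,  -0.3,   0. ]), 'position': array([486.4, 394.5,  59.1]), 'ee_rot': array([0.1, 1. , 0. , 0. ]), 'contact_force': array([-1. ,  2.7,  4.8]), 'wrist_torque': array([ 0.7,  0.4, -0. ]), 'grasp_force': 58.78368079662323, 'gripper_width': 16.80009144519763}
```

```bash
cat >> h.py <<'E'
RK=(np.array([517.8,13.1,0]),0.009)
def rackp(p): return RK[0]+Ro.from_euler('z',RK[1]).apply(p)
def traytip(ey,ez,th,h=59.1):
    "TCP pose: tray's lower front edge at rack (0,ey,ez), tipped th degrees"
    Rt=Ro.from_euler('z',RK[1])*Ro.from_euler('x',th,degrees=True)
    return rackp([0,ey,ez])+Rt.apply([0,78,h]), Rt*down(0)
E
python3 - <<'E'
from h import *
s=arm.read_state(); p=s["position"]; R=Ro.from_quat(s["ee_rot"])
a=traytip(125,62,0)
chain((p+[0,0,60],R),a,traytip(113,44,6),traytip(113,42,10),traytip(113,42,15),traytip(113,42,18))
print(a[0])
E
```

```text
slide [ -0.1   0.1 -60. ] dr [0.0, 0.0, 0.0]
slide [ -65.1 -168.7   -2.3] dr [0.012, 0.008, -1.526]
slide [  0.  -18.6  10.2] dr [-0.75, 0.0, -0.0]
slide [-0.  -4.5 -3.3] dr [-0.5, -0.0, 0.0]
slide [-0.  -5.4 -6.6] dr [-0.625, 0.0, 0.0]
slide [ 0.  -3.2 -4. ] dr [-0.375, -0.0, 0.0]
[516.  216.1 121.1]
```

Call:
step_arm --motion '[{"slide":[0,0,-3],"dr":[0,0,0],"jaw":8},{"slide":[0,0,-9],"dr":[0,0,0],"jaw":8},{"slide":[0,0,-18],"dr":[0,0,0],"jaw":8},{"slide":[0,0,-29],"dr":[0,0,0],"jaw":8},{"slide":[0,0,-41],"dr":[0,0,0],"jaw":8},{"slide":[0,0,-51],"dr":[0,0,0],"jaw":8},{"slide":[0,0,-58],"dr":[0,0,0],"jaw":8},{"slide":[0,0,-60],"dr":[0,0,0],"jaw":8}]'

```text
clock: 6.3
position: [486.1, 393.9, 119.0]
ee_rot: [0.102, 0.995, 0.0, 0.0]
contact_force: [0.2, 0.0, -5.7]
gripper_width: 17.2
grasp_force: 58.6
```

Call:
step_arm --motion '[{"slide":[-1,-2,0],"dr":[0,0,-0.02],"jaw":8},{"slide":[-2.5,-6,0],"dr":[0,0,-0.06],"jaw":8},{"slide":[-5,-14,0],"dr":[0,0,-0.13],"jaw":8},{"slide":[-9.5,-25,0],"dr":[0,0,-0.22],"jaw":8},{"slide":[-14.5,-38,0],"dr":[0,0,-0.34],"jaw":8},{"slide":[-20,-52,0],"dr":[0,0,-0.47],"jaw":8},{"slide":[-26,-68,-1],"dr":[0,0,-0.62],"jaw":8},{"slide":[-32.5,-84,-1],"dr":[0,0,-0.76],"jaw":8}]'

```text
clock: 7.3
position: [500.9, 303.4, 119.5]
ee_rot: [0.049, 0.999, 0.0, 0.0]
contact_force: [0.2, -0.1, -5.5]
gripper_width: 17.5
grasp_force: 58.7
```

Run:
```python
from h import *
chain(traytip(125,62,0))if 0 else chain(traytip(125,62,0),traytip(113,44,6))
```

```text
slide [-23.5 -85.5  -1.6] dr [0.0, 0.001, -0.763]
slide [  0.  -18.6  10.2] dr [-0.75, 0.0, -0.0]
```

Call:
step_arm --motion '[{"slide":[-4,-16,0],"dr":[0,0,-0.15],"jaw":8},{"slide":[-8.5,-31,0],"dr":[0,0,-0.28],"jaw":8},{"slide":[-12.5,-45,-1],"dr":[0,0,-0.41],"jaw":8},{"slide":[-16,-58,-1],"dr":[0,0,-0.52],"jaw":8},{"slide":[-19,-69,-1],"dr":[0,0,-0.62],"jaw":8},{"slide":[-21.5,-78,-1.5],"dr":[0,0,-0.69],"jaw":8},{"slide":[-23,-83.5,-1.5],"dr":[0,0,-0.74],"jaw":8},{"slide":[-23.5,-85.5,-1.5],"dr":[0,0,-0.76],"jaw":8}]'

```text
clock: 8.3
position: [515.8, 217.3, 120.8]
ee_rot: [-0.004, 1.0, 0.0, 0.0]
contact_force: [0.5, 0.0, -5.2]
gripper_width: 17.1
grasp_force: 58.7
```

Run:
```python
from h import *
s=arm.read_state();print(s["position"],s["ee_rot"])
chain(traytip(113,44,6),traytip(113,42,10))
cv2.imwrite("pics/t1.png",cv2.resize(optics.get_image("top")[140:250,220:400],None,fx=3.5,fy=3.5,interpolation=cv2.INTER_CUBIC))
```

```text
[515.8 217.3 120.8] [-0.  1.  0.  0.]
slide [ -0.2 -19.8   9.9] dr [-0.749, 0.001, -0.008]
slide [-0.  -4.5 -3.3] dr [-0.5, -0.0, 0.0]
```

View pics/t1.png

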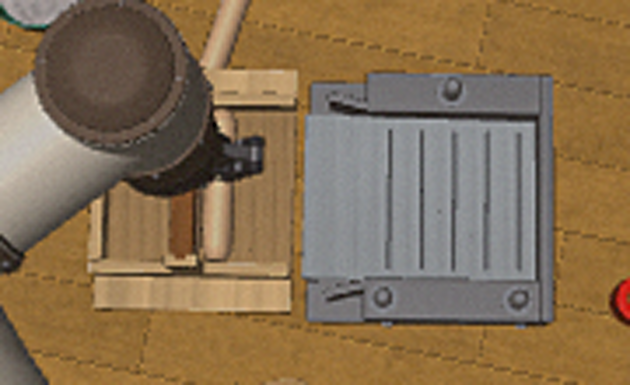

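The picture shows the lip parallel to the rack's high edge, with crop corners at (298,70) and (291,311), and the bars still in the tray. Next I'll check the centring numerically and go down.

Run:
```python
from h import *
T=cam("top")
print(plane(T,[[304.8,160],[302.8,228.6]],71), rackp([98,125,0]),rackp([-98,125,0]))
```

```text
[[611.5 137.6  71. ]
 [418.1 136.3  71. ]] [614.7 139.    0. ] [418.7 137.2   0. ]
```

Call:
step_arm --motion '[{"slide":[0,-2,1],"dr":[-0.07,0,0],"jaw":8},{"slide":[0,-5,2.5],"dr":[-0.18,0,0],"jaw":8},{"slide":[0,-8,4],"dr":[-0.3,0,0],"jaw":8},{"slide":[0,-11,5.5],"dr":[-0.42,0,0],"jaw":8},{"slide":[0,-14,7],"dr":[-0.54,0,0],"jaw":8},{"slide":[0,-17,8.5],"dr":[-0.65,0,0],"jaw":8},{"slide":[0,-19,9.5],"dr":[-0.72,0,0],"jaw":8},{"slide":[0,-20,10],"dr":[-0.75,0,0],"jaw":8}]'

```text
clock: 9.35
position: [515.9, 197.2, 110.8]
ee_rot: [-0.004, 0.999, 0.052, -0.0]
contact_force: [0.7, -0.9, -5.5]
gripper_width: 16.9
grasp_force: 58.7
```

Run:
```python
from h import *
s=arm.read_state();print(s["position"],Ro.from_quat(s["ee_rot"]).as_matrix()[:,2],s["contact_force"])
chain(traytip(113,42,10),traytip(113,42,13))
```

```text
[515.9 197.2 110.8] [-0.   0.1 -1. ] [ 0.7 -0.9 -5.5]
slide [-0.2 -4.2 -3.4] dr [-0.498, 0.001, -0.011]
slide [-0.  -3.2 -4. ] dr [-0.375, 0.0, -0.0]
```

Call:
step_arm --motion '[{"slide":[0,-0.5,-0.5],"dr":[-0.06,0,0],"jaw":8},{"slide":[0,-1,-1],"dr":[-0.13,0,0],"jaw":8},{"slide":[0,-1.6,-1.4],"dr":[-0.2,0,0],"jaw":8},{"slide":[0,-2.2,-1.8],"dr":[-0.26,0,0],"jaw":8},{"slide":[0,-2.7,-2.2],"dr":[-0.32,0,0],"jaw":8},{"slide":[0,-3.2,-2.6],"dr":[-0.38,0,0],"jaw":8},{"slide":[0,-3.7,-3],"dr":[-0.44,0,0],"jaw":8},{"slide":[0,-4.2,-3.4],"dr":[-0.5,0,0],"jaw":8}]'

```text
clock: 10.35
position: [516.2, 192.9, 114.1]
ee_rot: [-0.004, 0.996, 0.087, -0.0]
contact_force: [-0.1, 0.4, -4.4]
gripper_width: 17.2
grasp_force: 59.1
```

Call:
step_arm --motion '[{"slide":[0,-0.4,-0.5],"dr":[-0.047,0,0],"jaw":8},{"slide":[0,-0.8,-1],"dr":[-0.094,0,0],"jaw":8},{"slide":[0,-1.2,-1.5],"dr":[-0.14,0,0],"jaw":8},{"slide":[0,-1.6,-2],"dr":[-0.188,0,0],"jaw":8},{"slide":[0,-2,-2.5],"dr":[-0.235,0,0],"jaw":8},{"slide":[0,-2.4,-3],"dr":[-0.28,0,0],"jaw":8},{"slide":[0,-2.8,-3.5],"dr":[-0.33,0,0],"jaw":8},{"slide":[0,-3.2,-4],"dr":[-0.375,0,0],"jaw":8}]'

```text
clock: 11.35
position: [516.0, 189.0, 117.2]
ee_rot: [-0.004, 0.994, 0.113, -0.0]
contact_force: [0.1, -0.5, -4.4]
gripper_width: 17.2
grasp_force: 59.2
```

Call:
step_arm --motion '[{"slide":[0,0,0],"dr":[0,0,0],"jaw":8},{"slide":[0,0,0],"dr":[0,0,0],"jaw":8},{"slide":[0,0,0],"dr":[0,0,0],"jaw":8},{"slide":[0,0,0],"dr":[0,0,0],"jaw":8},{"slide":[0,0,0],"dr":[0,0,0],"jaw":8},{"slide":[0,0,0],"dr":[0,0,0],"jaw":8},{"slide":[0,0,0],"dr":[0,0,0],"jaw":8},{"slide":[0,0,0],"dr":[0,0,0],"jaw":8}]'

```text
clock: 12.35
position: [516.0, 189.1, 117.1]
ee_rot: [-0.004, 0.994, 0.113, -0.0]
contact_force: [-0.3, -0.8, -3.6]
gripper_width: 17.1
grasp_force: 59.2
```

Run:
```python
from h import *
cv2.imwrite("pics/t2.png",cv2.resize(optics.get_image("top")[140:250,220:400],None,fx=3.5,fy=3.5,interpolation=cv2.INTER_CUBIC))
chain(traytip(113,42,17),traytip(125,70,0))
```

```text
slide [-0.3 -4.6 -5.3] dr [-0.5, 0.002, -0.008]
slide [-0.  33.5  2.1] dr [2.125, 0.0, 0.0]
```

View pics/t2.png

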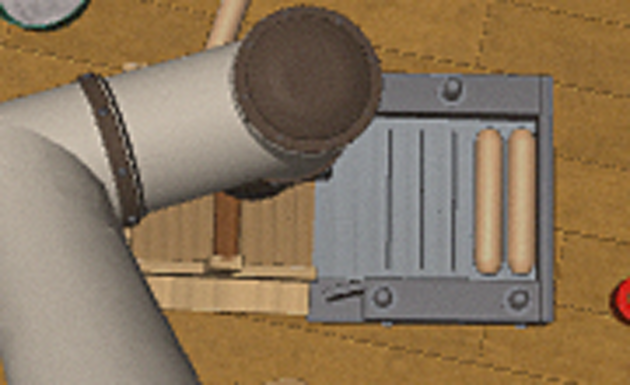

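The picture shows both tray bars straight at the stop, in grooves 1 and 2 (crop (521,200) and (487,200)), with the force down to the empty tray's weight. Now I'll level the tray and set it down aside.

Run:
```python
from h import *
a=traytip(135,65,0); d=down(0.009)
chain(a,([500,340,122],d),([500,340,62],d),([500,340,60],d),([500,340,160],d))
```

```text
slide [-0.2 37.6  1.6] dr [1.625, 0.001, -0.009]
slide [ 14.9 114.    2.1] dr [0.0, 0.0, 0.0]
slide [ 0.  0. 60.] dr [0.0, 0.0, 0.0]
slide [0. 0. 2.] dr [0.0, 0.0, 0.0]
slide [   0.    0. -100.] dr [0.0, 0.0, 0.0]
```

Call:
step_arm --motion '[{"slide":[0,3,-2],"dr":[0.1,0,0],"jaw":8},{"slide":[0,7,-3],"dr":[0.3,0,0],"jaw":8},{"slide":[0,13,-2],"dr":[0.55,0,0],"jaw":8},{"slide":[0,19,-1],"dr":[0.8,0,0],"jaw":8},{"slide":[0,25,0],"dr":[1.1,0,0],"jaw":8},{"slide":[0,31,1],"dr":[1.35,0,0],"jaw":8},{"slide":[0,36,1.5],"dr":[1.55,0,0],"jaw":8},{"slide":[0,37.5,1.5],"dr":[1.625,0,0],"jaw":8}]'

```text
clock: 13.4
position: [515.7, 226.8, 124.2]
ee_rot: [-0.004, 1.0, -0.0, 0.0]
contact_force: [0.8, 0.0, -3.5]
gripper_width: 17.1
grasp_force: 59.2
```

Call:
step_arm --motion '[{"slide":[1,8,0],"dr":[0,0,0],"jaw":8},{"slide":[3,22,0],"dr":[0,0,0],"jaw":8},{"slide":[6,42,0],"dr":[0,0,0],"jaw":8},{"slide":[9,64,1],"dr":[0,0,0],"jaw":8},{"slide":[12,86,1],"dr":[0,0,0],"jaw":8},{"slide":[14,103,1],"dr":[0,0,0],"jaw":8},{"slide":[15,112,2],"dr":[0,0,0],"jaw":8},{"slide":[15,114,2],"dr":[0,0,0],"jaw":8}]'

```text
clock: 14.4
position: [499.5, 340.2, 121.8]
ee_rot: [-0.004, 1.0, -0.0, -0.0]
contact_force: [-0.2, -0.1, -3.7]
gripper_width: 17.2
grasp_force: 59.2
```

Call:
step_arm --motion '[{"slide":[0,0,8],"dr":[0,0,0],"jaw":8},{"slide":[0,0,20],"dr":[0,0,0],"jaw":8},{"slide":[0,0,32],"dr":[0,0,0],"jaw":8},{"slide":[0,0,43],"dr":[0,0,0],"jaw":8},{"slide":[0,0,52],"dr":[0,0,0],"jaw":8},{"slide":[0,0,57],"dr":[0,0,0],"jaw":8},{"slide":[0,0,60],"dr":[0,0,0],"jaw":8},{"slide":[0,0,61],"dr":[0,0,0],"jaw":8}]'

```text
clock: 15.4
position: [499.9, 340.0, 61.2]
ee_rot: [-0.004, 1.0, 0.0, 0.0]
contact_force: [-0.2, 0.1, -3.7]
gripper_width: 17.2
grasp_force: 59.2
```

Run:
```python
from h import *
s=arm.read_state();print(s["position"],Ro.from_quat(s["ee_rot"]).as_matrix()[:,2],s["contact_force"])
```

```text
[499.9 340.   61.2] [ 0.  0. -1.] [-0.2  0.1 -3.7]
```

Call:
step_arm --motion '[{"slide":[0,0,1],"dr":[0,0,0],"jaw":8},{"slide":[0,0,2],"dr":[0,0,0],"jaw":12},{"slide":[0,0,2],"dr":[0,0,0],"jaw":30},{"slide":[0,0,2],"dr":[0,0,0],"jaw":50},{"slide":[0,0,2],"dr":[0,0,0],"jaw":60},{"slide":[0,0,-20],"dr":[0,0,0],"jaw":60},{"slide":[0,0,-60],"dr":[0,0,0],"jaw":60},{"slide":[0,0,-100],"dr":[0,0,0],"jaw":60}]'

```text
clock: 16.4
position: [499.8, 339.8, 162.3]
ee_rot: [-0.004, 1.0, -0.0, 0.0]
contact_force: [0.1, -0.3, 0.2]
gripper_width: 59.8
grasp_force: 0.0
```

Run:
```python
from h import *
s=arm.read_state();print(s["position"],s["joints"],s["contact_force"])
d=down(-.237)
chain(([663.5,204,100],d),([663.5,204,4],d))
```

```text
[499.8 339.8 162.3] [ 0.9  0.4 -0.1  0.  -1.  -2.4] [ 0.1 -0.3  0.2]
slide [-162.6 -137.    62.4] dr [-0.001, 0.001, 1.754]
slide [ 0.  0. 96.] dr [0.0, 0.0, 0.0]
```

Call:
step_arm --motion '[{"slide":[-25,-21,5],"dr":[0,0,0.25],"jaw":60},{"slide":[-50,-42,15],"dr":[0,0,0.5],"jaw":60},{"slide":[-75,-63,25],"dr":[0,0,0.8],"jaw":60},{"slide":[-100,-84,36],"dr":[0,0,1.1],"jaw":60},{"slide":[-125,-105,46],"dr":[0,0,1.4],"jaw":60},{"slide":[-150,-126,56],"dr":[0,0,1.65],"jaw":60},{"slide":[-162.5,-137,62],"dr":[0,0,1.75],"jaw":60},{"slide":[-162.5,-137,62],"dr":[0,0,1.75],"jaw":60}]'

```text
clock: 17.4
position: [663.4, 203.3, 98.4]
ee_rot: [0.119, 0.993, -0.0, -0.001]
contact_force: [0.3, 0.3, -0.6]
gripper_width: 60.3
grasp_force: 0.0
```

Run:
```python
from h import *
kv=cam("wrist"); im=optics.get_image("wrist")
b=np.array([663.5,204,12]); u=np.array([np.cos(.237),-np.sin(.237),0])
q=proj(kv,[b-60*u,b+60*u,b]);print(q)
for p in q: cv2.circle(im,tuple(np.round(p).astype(int)),4,(255,0,0),1)
cv2.imwrite("pics/w3.png",im)
d=down(-.237)
chain(([663.5,204,4],d),([663.5,204,4],d))
```

```text
[[325.5 124.3]
 [325.3 280.7]
 [325.4 208.5]]
slide [-0.4 -0.  95. ] dr [-0.001, -0.003, 0.003]
slide [0. 0. 0.] dr [0.0, 0.0, 0.0]
```

View pics/w3.png

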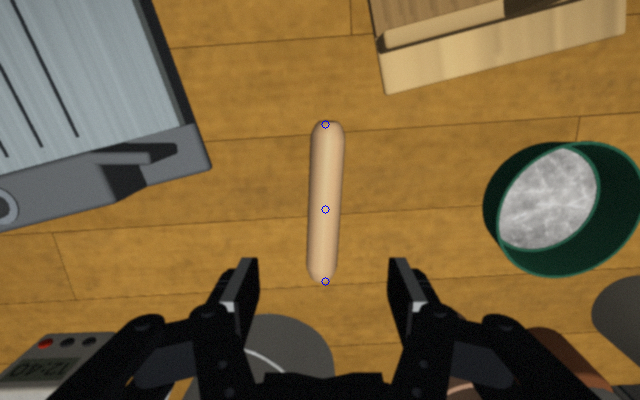

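Bar centred at (325,203), slightly more turned than my prediction. Going down to grasp it.

Call:
step_arm --motion '[{"slide":[0,0,20],"dr":[0,0,0.1],"jaw":60},{"slide":[0,0,45],"dr":[0,0,0.2],"jaw":60},{"slide":[0,0,70],"dr":[0,0,0.2],"jaw":60},{"slide":[0,0,86],"dr":[0,0,0.2],"jaw":60},{"slide":[0,0,94],"dr":[0,0,0.2],"jaw":60},{"slide":[0,0,94],"dr":[0,0,0.2],"jaw":40},{"slide":[0,0,94],"dr":[0,0,0.2],"jaw":26},{"slide":[0,0,94],"dr":[0,0,0.2],"jaw":15}]'

```text
clock: 18.45
position: [664.1, 204.5, 6.5]
ee_rot: [0.132, 0.991, 0.001, 0.001]
contact_force: [-0.9, 1.2, 2.3]
gripper_width: 21.8
grasp_force: 58.9
```

Call:
step_arm --motion '[{"slide":[0,0,0],"dr":[0,0,0],"jaw":15},{"slide":[0,0,0],"dr":[0,0,0],"jaw":15},{"slide":[0,0,0],"dr":[0,0,0],"jaw":15},{"slide":[0,0,-5],"dr":[0,0,0],"jaw":15},{"slide":[0,0,-20],"dr":[0,0,0],"jaw":15},{"slide":[0,0,-45],"dr":[0,0,0],"jaw":15},{"slide":[0,0,-70],"dr":[0,0,0],"jaw":15},{"slide":[0,0,-80],"dr":[0,0,0],"jaw":15}]'

```text
clock: 19.45
position: [664.2, 204.5, 87.5]
ee_rot: [0.132, 0.991, 0.001, 0.001]
contact_force: [-0.6, -0.6, -1.1]
gripper_width: 21.8
grasp_force: 59.0
```

Run:
```python
from h import *
s=arm.read_state();print(s["position"],s["gripper_width"],s["grasp_force"])
d=down(.009)
chain((rackp([0,105,85]),d),(rackp([0,105,40]),d))
```

```text
[664.2 204.5  87.5] 21.758449396854935 58.958943486213684
slide [ 119.7 -121.9    1.9] dr [0.014, 0.021, -1.958]
slide [ 0.  0. 45.] dr [0.0, 0.0, 0.0]
```

Call:
step_arm --motion '[{"slide":[10,-10,0],"dr":[0,0,-0.2],"jaw":15},{"slide":[30,-30,0],"dr":[0,0,-0.5],"jaw":15},{"slide":[52,-53,0],"dr":[0,0,-0.9],"jaw":15},{"slide":[75,-76,0],"dr":[0,0,-1.3],"jaw":15},{"slide":[97,-99,0],"dr":[0,0,-1.6],"jaw":15},{"slide":[112,-114,0],"dr":[0,0,-1.85],"jaw":15},{"slide":[119.5,-122,2],"dr":[0,0,-1.96],"jaw":15},{"slide":[119.5,-122,2],"dr":[0,0,-1.96],"jaw":15}]'

```text
clock: 20.45
position: [515.8, 117.3, 83.0]
ee_rot: [-0.004, 1.0, -0.0, -0.0]
contact_force: [-0.1, -0.6, -0.5]
gripper_width: 21.7
grasp_force: 59.0
```

Call:
step_arm --motion '[{"slide":[0,0,12],"dr":[0,0,0],"jaw":15},{"slide":[0,0,25],"dr":[0,0,0],"jaw":15},{"slide":[0,0,34],"dr":[0,0,0],"jaw":15},{"slide":[0,0,39],"dr":[0,0,0],"jaw":15},{"slide":[0,0,42],"dr":[0,0,0],"jaw":15},{"slide":[0,0,43],"dr":[0,0,0],"jaw":15},{"slide":[0,0,43],"dr":[0,0,0],"jaw":15},{"slide":[0,0,43],"dr":[0,0,0],"jaw":15}]'

```text
clock: 21.45
position: [516.2, 117.6, 40.7]
ee_rot: [-0.005, 1.0, 0.0, 0.0]
contact_force: [-1.9, -0.7, 4.7]
gripper_width: 21.8
grasp_force: 59.4
```

Call:
step_arm --motion '[{"slide":[0,0,0],"dr":[0,0,0],"jaw":26},{"slide":[0,0,0],"dr":[0,0,0],"jaw":29},{"slide":[0,0,0],"dr":[0,0,0],"jaw":32},{"slide":[0,0,0],"dr":[0,0,0],"jaw":34},{"slide":[0,0,0],"dr":[0,0,0],"jaw":34},{"slide":[0,0,-10],"dr":[0,0,0],"jaw":34},{"slide":[0,0,-25],"dr":[0,0,0],"jaw":34},{"slide":[0,0,-60],"dr":[0,0,0],"jaw":50}]'

```text
clock: 22.45
position: [515.4, 117.2, 100.6]
ee_rot: [-0.005, 1.0, -0.001, -0.001]
contact_force: [0.6, -0.5, 0.1]
gripper_width: 49.3
grasp_force: 0.0
```

Run:
```python
from h import *
s=arm.read_state();print(s["position"])
b=[587.5,-174.3]; d=down(-.17)
chain(([540,-60,110],down(-.1)),(b+[100],d),(b+[6],d))
```

```text
[515.4 117.2 100.6]
slide [ -23.  -177.4   -9.3] dr [-0.009, -0.016, 0.782]
slide [ -58.7 -109.    10. ] dr [0.0, 0.0, 0.501]
slide [ 0.  0. 94.] dr [0.0, 0.0, 0.0]
```

Call:
step_arm --motion '[{"slide":[-3,-30,-5],"dr":[0,0,0.1],"jaw":60},{"slide":[-6,-60,-10],"dr":[0,0,0.25],"jaw":60},{"slide":[-10,-90,-10],"dr":[0,0,0.4],"jaw":60},{"slide":[-14,-120,-10],"dr":[0,0,0.55],"jaw":60},{"slide":[-18,-150,-10],"dr":[0,0,0.7],"jaw":60},{"slide":[-23,-177,-9],"dr":[0,0,0.78],"jaw":60},{"slide":[-48,-222,-9],"dr":[0,0,1.0],"jaw":60},{"slide":[-70,-280,-5],"dr":[0,0,1.28],"jaw":60}]'

```text
clock: 23.45
position: [590.4, -162.6, 107.3]
ee_rot: [0.084, 0.996, -0.0, 0.002]
contact_force: [1.0, 0.5, 0.4]
gripper_width: 59.9
grasp_force: 0.0
```

Run:
```python
from h import *
import pickle
s=arm.read_state();print(s["position"])
b=[587.5,-174.3]; d=down(-.167)
chain((b+[60],d),(b+[6],d))
kv=cam("wrist");im=optics.get_image("wrist")
c=np.array(b+[12]);u=np.array([np.cos(.167),-np.sin(.167),0])
q=proj(kv,[c-60*u,c+60*u])
for p in q: cv2.circle(im,tuple(np.round(p).astype(int)),4,(255,0,0),1)
t=optics.get_image("top"); t=cv2.resize(t[140:250,300:500],None,fx=3.2,fy=3.2,interpolation=cv2.INTER_CUBIC)
o=np.vstack([cv2.resize(im[60:300],(640,240)),t]); cv2.imwrite("pics/m1.png",o); print(o.shape)
```

```text
[ 590.4 -162.6  107.3]
slide [  1.1 -12.1  47.3] dr [0.002, 0.026, -0.01]
slide [ 0.  0. 54.] dr [0.0, 0.0, 0.0]
(592, 640, 3)
```

View pics/m1.png

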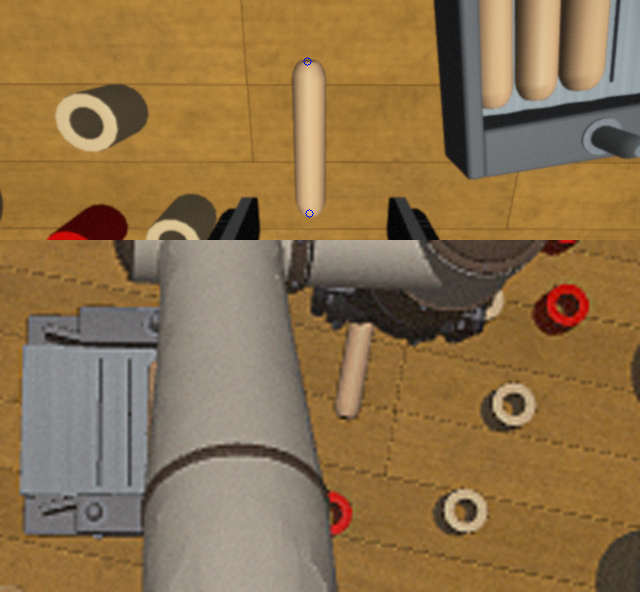

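Picture: the third bar lies straight in groove 3 (upper view, third from the stop), and the loose bar A matches my prediction (circles at its ends). Grasping A now.

Call:
step_arm --motion '[{"slide":[0,-6,15],"dr":[0,0,0],"jaw":60},{"slide":[1,-12,35],"dr":[0,0,0],"jaw":60},{"slide":[1,-12,60],"dr":[0,0,0],"jaw":60},{"slide":[1,-12,82],"dr":[0,0,0],"jaw":60},{"slide":[1,-12,95],"dr":[0,0,0],"jaw":60},{"slide":[1,-12,101],"dr":[0,0,0],"jaw":60},{"slide":[1,-12,102],"dr":[0,0,0],"jaw":40},{"slide":[1,-12,102],"dr":[0,0,0],"jaw":26}]'

```text
clock: 24.55
position: [586.2, -173.4, 3.8]
ee_rot: [0.085, 0.996, -0.0, 0.001]
contact_force: [0.9, -0.2, 0.6]
gripper_width: 26.1
grasp_force: 0.0
```

Call:
step_arm --motion '[{"slide":[0,0,0],"dr":[0,0,0],"jaw":15},{"slide":[0,0,0],"dr":[0,0,0],"jaw":15},{"slide":[0,0,0],"dr":[0,0,0],"jaw":15},{"slide":[0,0,0],"dr":[0,0,0],"jaw":15},{"slide":[0,0,-10],"dr":[0,0,0],"jaw":15},{"slide":[0,0,-40],"dr":[0,0,0],"jaw":15},{"slide":[0,0,-80],"dr":[0,0,0],"jaw":15},{"slide":[0,0,-120],"dr":[0,0,0],"jaw":15}]'

```text
clock: 25.55
position: [585.1, -173.5, 124.1]
ee_rot: [0.085, 0.996, 0.0, -0.001]
contact_force: [0.1, -0.2, -1.0]
gripper_width: 22.0
grasp_force: 58.9
```

Run:
```python
from h import *
s=arm.read_state();print(s["position"],s["gripper_width"],s["grasp_force"])
d=down(.009)
chain((rackp([0,0,130]),d),(rackp([0,105,85]),d),(rackp([0,105,41]),d))
```

```text
[ 585.1 -173.5  124.1] 21.9556396117861 58.87949824333191
slide [ 97.9 172.5  -5.8] dr [0.001, -0.008, -1.281]
slide [ -0. 105.  45.] dr [0.0, 0.0, 0.0]
slide [ 0.  0. 44.] dr [0.0, 0.0, 0.0]
```

Call:
step_arm --motion '[{"slide":[10,17,-2],"dr":[0,0,-0.1],"jaw":15},{"slide":[25,45,-5],"dr":[0,0,-0.35],"jaw":15},{"slide":[45,80,-6],"dr":[0,0,-0.6],"jaw":15},{"slide":[62,110,-6],"dr":[0,0,-0.85],"jaw":15},{"slide":[80,140,-6],"dr":[0,0,-1.1],"jaw":15},{"slide":[92,162,-6],"dr":[0,0,-1.22],"jaw":15},{"slide":[98,172,-6],"dr":[0,0,-1.28],"jaw":15},{"slide":[98,172,-6],"dr":[0,0,-1.28],"jaw":15}]'

```text
clock: 26.55
position: [517.5, 13.0, 128.7]
ee_rot: [-0.005, 1.0, -0.0, -0.001]
contact_force: [0.8, 0.5, -1.2]
gripper_width: 21.9
grasp_force: 58.9
```

Call:
step_arm --motion '[{"slide":[0,10,2],"dr":[0,0,0],"jaw":15},{"slide":[0,30,8],"dr":[0,0,0],"jaw":15},{"slide":[0,52,18],"dr":[0,0,0],"jaw":15},{"slide":[0,74,28],"dr":[0,0,0],"jaw":15},{"slide":[0,92,37],"dr":[0,0,0],"jaw":15},{"slide":[0,102,43],"dr":[0,0,0],"jaw":15},{"slide":[0,105,45],"dr":[0,0,0],"jaw":15},{"slide":[0,105,45],"dr":[0,0,0],"jaw":15}]'

```text
clock: 27.55
position: [517.2, 117.4, 84.1]
ee_rot: [-0.004, 1.0, -0.0, -0.0]
contact_force: [-0.6, -0.0, -0.8]
gripper_width: 21.7
grasp_force: 58.9
```

Call:
step_arm --motion '[{"slide":[0,0,12],"dr":[0,0,0],"jaw":15},{"slide":[0,0,24],"dr":[0,0,0],"jaw":15},{"slide":[0,0,33],"dr":[0,0,0],"jaw":15},{"slide":[0,0,39],"dr":[0,0,0],"jaw":15},{"slide":[0,0,42],"dr":[0,0,0],"jaw":15},{"slide":[0,0,44],"dr":[0,0,0],"jaw":15},{"slide":[0,0,45],"dr":[0,0,0],"jaw":15},{"slide":[0,0,45],"dr":[0,0,0],"jaw":15}]'

```text
clock: 28.55
position: [517.2, 117.7, 39.3]
ee_rot: [-0.005, 1.0, 0.0, 0.0]
contact_force: [-0.2, 0.2, 0.2]
gripper_width: 21.5
grasp_force: 58.9
```

Call:
step_arm --motion '[{"slide":[0,0,0],"dr":[0,0,0],"jaw":26},{"slide":[0,0,0],"dr":[0,0,0],"jaw":29},{"slide":[0,0,0],"dr":[0,0,0],"jaw":32},{"slide":[0,0,0],"dr":[0,0,0],"jaw":34},{"slide":[0,0,0],"dr":[0,0,0],"jaw":34},{"slide":[0,0,-10],"dr":[0,0,0],"jaw":34},{"slide":[0,0,-25],"dr":[0,0,0],"jaw":34},{"slide":[0,0,-60],"dr":[0,0,0],"jaw":50}]'

```text
clock: 29.55
position: [516.4, 117.2, 99.5]
ee_rot: [-0.005, 1.0, -0.001, -0.001]
contact_force: [0.5, 0.5, -0.0]
gripper_width: 49.7
grasp_force: 0.0
```

Call:
step_arm --motion '[{"slide":[5,35,-30],"dr":[0,0,0],"jaw":60},{"slide":[10,70,-70],"dr":[0,0,0],"jaw":60},{"slide":[15,110,-90],"dr":[0,0,0],"jaw":60},{"slide":[15,150,-90],"dr":[0,0,0],"jaw":60},{"slide":[15,190,-90],"dr":[0,0,0],"jaw":60},{"slide":[15,190,-90],"dr":[0,0,0],"jaw":60},{"slide":[15,190,-90],"dr":[0,0,0],"jaw":60},{"slide":[15,190,-90],"dr":[0,0,0],"jaw":60}]'

```text
clock: 30.55
position: [500.4, 306.5, 189.6]
ee_rot: [-0.004, 1.0, 0.0, 0.0]
contact_force: [0.4, -0.4, -0.7]
gripper_width: 59.9
grasp_force: 0.0
```

Run:
```python
from h import *
t=optics.get_image("top"); cv2.imwrite("pics/top2.png",t); t=cv2.resize(t[125:250,300:500],None,fx=4,fy=4,interpolation=cv2.INTER_CUBIC)
cv2.imwrite("pics/m2.png",t)
```

```text
(no output)
```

View pics/m2.png

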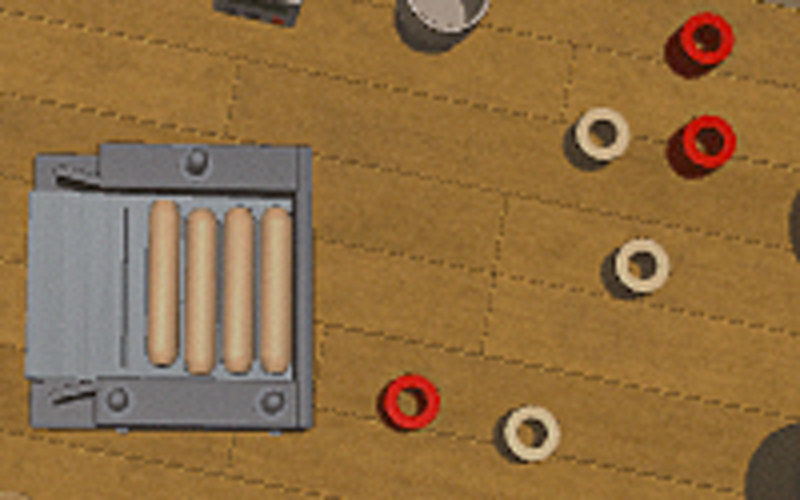

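All four bars lie straight in grooves 1–4 (crop x≈163, 201, 239, 275). One prop has been knocked and is now at (531,434). The others are unmoved at (602,134) and (642,265).

Run:
```python
from h import *
T=cam("top"); im=cv2.imread("pics/top2.png")
c=lambda a:np.array(a)/4+[300-.4,125-.4]
P=plane(T,c([[602,134],[642,265],[531,434]]),42); print("props",P)
# refine with colour centroid of the cream ring (top face)
h=cv2.cvtColor(im,cv2.COLOR_BGR2HSV)
for q in c([[602,134],[642,265],[531,434]]):
    x,y=np.round(q).astype(int); w=im[y-9:y+10,x-9:x+10].astype(int)
    m=((w[...,0]>125)&(w[...,1]>150)&(w[...,2]>165)).astype(np.uint8); v,u=np.nonzero(m)
    (cx,cy),r=cv2.minEnclosingCircle(np.c_[u,v].astype(np.float32)); 
    print(len(u),r,plane(T,[[x-9+cx,y-9+cy]],42))
print("pins",plane(T,c([[118,396],[274,399],[196.5,157]]),76)); print([rackp(p) for p in ([-85,54,48],[-85,-54,48],[85,0,48])])
d=down(.009); s=arm.read_state(); print(s["position"])
chain(([520,13,190],d),([P[2][0],P[2][1],90],d))
```

```text
props [[ 636.4 -282.4   42. ]
 [ 540.7 -309.9   42. ]
 [ 417.1 -228.8   42. ]]
75 6.233823299407959 [[ 636.4 -282.5   42. ]]
81 6.403224468231201 [[ 540.2 -309.7   42. ]]
81 6.605119705200195 [[ 417.6 -228.9   42. ]]
pins [[433.3  64.3  76. ]
 [434.1 -43.1  76. ]
 [602.9  13.7  76. ]]
[array([432.3,  66.3,  48. ]), array([433.3, -41.7,  48. ]), array([602.8,  13.9,  48. ])]
[500.5 306.5 189.5]
slide [ -17.2 -293.6   -0.5] dr [0.001, 0.001, -0.007]
slide [ 105.  -240.8  100. ] dr [0.0, 0.0, 0.0]
```

Call:
step_arm --motion '[{"slide":[-3,-50,0],"dr":[0,0,0],"jaw":60},{"slide":[-6,-100,0],"dr":[0,0,0],"jaw":60},{"slide":[-9,-150,0],"dr":[0,0,0],"jaw":60},{"slide":[-12,-200,0],"dr":[0,0,0],"jaw":60},{"slide":[-14,-250,0],"dr":[0,0,0],"jaw":60},{"slide":[-17,-290,0],"dr":[0,0,0],"jaw":60},{"slide":[5,-340,0],"dr":[0,0,0],"jaw":60},{"slide":[27,-394,0],"dr":[0,0,0],"jaw":60}]'

```text
clock: 31.6
position: [476.0, -88.8, 189.3]
ee_rot: [-0.004, 1.0, -0.0, 0.0]
contact_force: [0.7, 0.1, -0.7]
gripper_width: 59.9
grasp_force: 0.0
```

Run:
```python
from h import *
d=down(.009); s=arm.read_state(); print(s["position"])
chain(([417.4,-229,90],d),([417.4,-229,8],d))
```

```text
[476.  -88.8 189.3]
slide [  59.9 -139.7   99.3] dr [-0.001, 0.003, -0.002]
slide [ 0.  0. 82.] dr [0.0, 0.0, 0.0]
```

Call:
step_arm --motion '[{"slide":[8,-18,13],"dr":[0,0,0],"jaw":56},{"slide":[18,-42,30],"dr":[0,0,0],"jaw":56},{"slide":[29,-68,48],"dr":[0,0,0],"jaw":56},{"slide":[40,-93,66],"dr":[0,0,0],"jaw":56},{"slide":[50,-117,83],"dr":[0,0,0],"jaw":56},{"slide":[58,-135,96],"dr":[0,0,0],"jaw":56},{"slide":[60,-140,99],"dr":[0,0,0],"jaw":56},{"slide":[60,-140,99],"dr":[0,0,0],"jaw":56}]'

```text
clock: 32.6
position: [418.5, -227.3, 90.1]
ee_rot: [-0.004, 1.0, -0.0, 0.0]
contact_force: [-0.1, 0.3, 0.1]
gripper_width: 55.7
grasp_force: 0.0
```

Run:
```python
from h import *
d=down(.009); s=arm.read_state(); print(s["position"])
kv=cam("wrist"); im=optics.get_image("wrist"); p0=proj(kv,[[417.4,-229,42]])[0]; print(p0)
x,y=np.round(p0).astype(int); w=im[y-45:y+45,x-60:x+60].astype(int)
m=((w[...,0]>120)&(w[...,1]>150)&(w[...,2]>165)).astype(np.uint8)
n,l,st,ce=cv2.connectedComponentsWithStats(m); k=1+st[1:,4].argmax(); print(st[k])
v,u=np.nonzero(l==k); e=cv2.fitEllipse(cv2.convexHull(np.c_[u,v].astype(np.int32))); print(e, plane(kv,[[x-60+e[0][0],y-45+e[0][1]]],42))
cv2.imwrite("pics/p1.png",im)
chain(([417.4,-229,8],d),([417.4,-229,100],d))
```

```text
[ 418.5 -227.3   90.1]
[322.1 227.5]
[  28   15   63   58 1869]
((58.999305725097656, 43.55424880981445), (57.2074089050293, 61.64034652709961), 90.16117858886719) [[ 416.7 -229.7   42. ]]
slide [ 1.6 -1.8 82.5] dr [-0.002, 0.007, 0.003]
slide [  0.   0. -92.] dr [0.0, 0.0, 0.0]
```

Call:
step_arm --motion '[{"slide":[1,-1,15],"dr":[0,0,0],"jaw":56},{"slide":[2,-2,35],"dr":[0,0,0],"jaw":56},{"slide":[2,-2,55],"dr":[0,0,0],"jaw":56},{"slide":[2,-2,72],"dr":[0,0,0],"jaw":56},{"slide":[2,-2,80],"dr":[0,0,0],"jaw":56},{"slide":[2,-2,82],"dr":[0,0,0],"jaw":56},{"slide":[2,-2,82],"dr":[0,0,0],"jaw":45},{"slide":[2,-2,82],"dr":[0,0,0],"jaw":32}]'

```text
clock: 33.65
position: [416.9, -229.3, 9.1]
ee_rot: [-0.005, 1.0, -0.0, 0.001]
contact_force: [-0.0, 0.6, 3.9]
gripper_width: 39.0
grasp_force: 60.2
```

Call:
step_arm --motion '[{"slide":[0,0,0],"dr":[0,0,0],"jaw":30},{"slide":[0,0,0],"dr":[0,0,0],"jaw":30},{"slide":[0,0,0],"dr":[0,0,0],"jaw":30},{"slide":[0,0,-8],"dr":[0,0,0],"jaw":30},{"slide":[0,0,-28],"dr":[0,0,0],"jaw":30},{"slide":[0,0,-58],"dr":[0,0,0],"jaw":30},{"slide":[0,0,-85],"dr":[0,0,0],"jaw":30},{"slide":[0,0,-92],"dr":[0,0,0],"jaw":30}]'

```text
clock: 34.65
position: [417.2, -229.5, 101.9]
ee_rot: [-0.005, 1.0, -0.0, 0.002]
contact_force: [-0.1, -0.7, -2.2]
gripper_width: 38.9
grasp_force: 60.3
```

Run:
```python
from h import *
d=down(.009); s=arm.read_state(); print(s["position"],s["gripper_width"],s["grasp_force"])
b=[433.6,-42.3]
chain((b+[100],d),(b+[57],d))
```

```text
[ 417.2 -229.5  101.9] 38.93689346101988 60.31972646713257
slide [-18.1 187.    1.8] dr [-0.005, 0.027, 0.001]
slide [ 0.  0. 43.] dr [0.0, 0.0, 0.0]
```

Call:
step_arm --motion '[{"slide":[-2,15,0],"dr":[0,0,0],"jaw":30},{"slide":[-5,45,0],"dr":[0,0,0],"jaw":30},{"slide":[-8,82,0],"dr":[0,0,0],"jaw":30},{"slide":[-12,118,0],"dr":[0,0,0],"jaw":30},{"slide":[-15,150,0],"dr":[0,0,0],"jaw":30},{"slide":[-17.5,175,0],"dr":[0,0,0],"jaw":30},{"slide":[-18,187,0],"dr":[0,0,0],"jaw":30},{"slide":[-18,187,0],"dr":[0,0,0],"jaw":30}]'

```text
clock: 35.65
position: [432.0, -41.6, 99.5]
ee_rot: [-0.005, 1.0, -0.0, -0.001]
contact_force: [-0.6, -1.0, -0.6]
gripper_width: 38.9
grasp_force: 60.4
```

Call:
step_arm --motion '[{"slide":[0,0,8],"dr":[0,0,0],"jaw":30},{"slide":[0,0,14],"dr":[0,0,0],"jaw":30},{"slide":[0,0,18],"dr":[0,0,0],"jaw":30},{"slide":[0,0,22],"dr":[0,0,0],"jaw":30},{"slide":[0,0,26],"dr":[0,0,0],"jaw":30},{"slide":[0,0,30],"dr":[0,0,0],"jaw":30},{"slide":[0,0,34],"dr":[0,0,0],"jaw":30},{"slide":[0,0,34],"dr":[0,0,0],"jaw":30}]'

```text
clock: 36.65
position: [432.4, -42.2, 65.8]
ee_rot: [-0.005, 1.0, -0.0, -0.0]
contact_force: [0.1, -0.4, -0.6]
gripper_width: 38.7
grasp_force: 60.4
```

Run:
```python
from h import *
d=down(.009); s=arm.read_state(); print(s["position"],s["gripper_width"],s["contact_force"],s["wrist_torque"])
```

```text
[432.4 -42.2  65.8] 38.73287444037669 [ 0.1 -0.4 -0.6] [-0.  0.  0.]
```

Call:
step_arm --motion '[{"slide":[0,0,3],"dr":[0,0,0],"jaw":30},{"slide":[0,0,6],"dr":[0,0,0],"jaw":30},{"slide":[0,0,8],"dr":[0,0,0],"jaw":30},{"slide":[0,0,8.5],"dr":[0,0,0],"jaw":30},{"slide":[0,0,8.5],"dr":[0,0,0],"jaw":42},{"slide":[0,0,8.5],"dr":[0,0,0],"jaw":52},{"slide":[0,0,8.5],"dr":[0,0,0],"jaw":54},{"slide":[0,0,8.5],"dr":[0,0,0],"jaw":54}]'

```text
clock: 37.65
position: [432.6, -42.2, 57.7]
ee_rot: [-0.005, 1.0, 0.0, 0.0]
contact_force: [-0.6, -0.4, 0.4]
gripper_width: 53.8
grasp_force: 0.0
```

Call:
step_arm --motion '[{"slide":[0,0,-10],"dr":[0,0,0],"jaw":54},{"slide":[0,0,-30],"dr":[0,0,0],"jaw":54},{"slide":[0,0,-50],"dr":[0,0,0],"jaw":54},{"slide":[0,-40,-60],"dr":[0,0,0],"jaw":54},{"slide":[0,-90,-60],"dr":[0,0,0],"jaw":54},{"slide":[0,-140,-60],"dr":[0,0,0],"jaw":54},{"slide":[0,-180,-60],"dr":[0,0,0],"jaw":54},{"slide":[0,-180,-60],"dr":[0,0,0],"jaw":54}]'

```text
clock: 38.65
position: [434.2, -224.3, 118.1]
ee_rot: [-0.003, 1.0, -0.0, 0.0]
contact_force: [-0.6, 0.5, -0.2]
gripper_width: 54.0
grasp_force: 0.0
```

Run:
```python
from h import *
d=down(.009); s=arm.read_state(); print(s["position"])
chain(([540.4,-309.8,95],d),([540.4,-309.8,8],d))
```

```text
[ 434.2 -224.3  118.1]
slide [-105.7  -86.    23.2] dr [-0.003, 0.005, -0.028]
slide [ 0.  0. 87.] dr [0.0, 0.0, 0.0]
```

Call:
step_arm --motion '[{"slide":[-13,-10,2],"dr":[0,0,0],"jaw":56},{"slide":[-32,-26,6],"dr":[0,0,0],"jaw":56},{"slide":[-52,-43,11],"dr":[0,0,0],"jaw":56},{"slide":[-73,-60,16],"dr":[0,0,0],"jaw":56},{"slide":[-91,-74,20],"dr":[0,0,-0.02],"jaw":56},{"slide":[-103,-84,23],"dr":[0,0,-0.03],"jaw":56},{"slide":[-105.5,-86,23],"dr":[0,0,-0.03],"jaw":56},{"slide":[-105.5,-86,23],"dr":[0,0,-0.03],"jaw":56}]'

```text
clock: 39.65
position: [540.4, -306.8, 94.6]
ee_rot: [-0.007, 1.0, 0.0, -0.0]
contact_force: [0.2, -0.1, -0.2]
gripper_width: 55.6
grasp_force: 0.0
```

```bash
cat >> h.py <<'E'
def ring(g,z=42):
    "prop top centre seen by the wrist camera near guess g"
    kv=cam("wrist"); im=optics.get_image("wrist"); x,y=np.round(proj(kv,[[*g,z]])[0]).astype(int)
    w=im[y-45:y+45,x-60:x+60].astype(int); m=((w[...,0]>120)&(w[...,1]>150)&(w[...,2]>165)).astype(np.uint8)
    n,l,st,ce=cv2.connectedComponentsWithStats(m); k=1+st[1:,4].argmax(); v,u=np.nonzero(l==k)
    e=cv2.fitEllipse(cv2.convexHull(np.c_[u,v].astype(np.int32))); print(e[1]); return plane(kv,[[x-60+e[0][0],y-45+e[0][1]]],z)[0]
E
python3 - <<'E'
from h import *
d=down(.009); s=arm.read_state(); print(s["position"], ring([540.4,-309.8]))
chain(([540.4,-309.8,8],d),([540.4,-309.8,8],d))
E
```

```text
(55.900245666503906, 59.869300842285156)
[ 540.4 -306.8   94.6] [ 539.6 -310.2   42. ]
slide [-0.2 -3.1 86.8] dr [0.002, -0.002, 0.034]
slide [0. 0. 0.] dr [0.0, 0.0, 0.0]
```

Call:
step_arm --motion '[{"slide":[0,-1,15],"dr":[0,0,0.03],"jaw":56},{"slide":[0,-3,35],"dr":[0,0,0.03],"jaw":56},{"slide":[0,-3,57],"dr":[0,0,0.03],"jaw":56},{"slide":[0,-3,76],"dr":[0,0,0.03],"jaw":56},{"slide":[0,-3,85],"dr":[0,0,0.03],"jaw":56},{"slide":[0,-3,87],"dr":[0,0,0.03],"jaw":56},{"slide":[0,-3,87],"dr":[0,0,0.03],"jaw":45},{"slide":[0,-3,87],"dr":[0,0,0.03],"jaw":32}]'

```text
clock: 40.7
position: [541.2, -310.4, 8.6]
ee_rot: [-0.005, 1.0, -0.0, 0.001]
contact_force: [0.5, -0.6, -0.2]
gripper_width: 39.0
grasp_force: 60.3
```

Call:
step_arm --motion '[{"slide":[0,0,0],"dr":[0,0,0],"jaw":30},{"slide":[0,0,0],"dr":[0,0,0],"jaw":30},{"slide":[0,0,0],"dr":[0,0,0],"jaw":30},{"slide":[0,0,-8],"dr":[0,0,0],"jaw":30},{"slide":[0,0,-28],"dr":[0,0,0],"jaw":30},{"slide":[0,0,-60],"dr":[0,0,0],"jaw":30},{"slide":[0,0,-100],"dr":[0,0,0],"jaw":30},{"slide":[0,0,-130],"dr":[0,0,0],"jaw":30}]'

```text
clock: 41.7
position: [540.4, -310.1, 139.1]
ee_rot: [-0.005, 1.0, -0.0, 0.0]
contact_force: [0.2, -0.5, -0.8]
gripper_width: 39.1
grasp_force: 60.4
```

Run:
```python
from h import *
d=down(.009); s=arm.read_state(); print(s["position"],s["gripper_width"],s["grasp_force"])
b=[432.6,65.6]
chain((b+[140],d),(b+[66],d))
```

```text
[ 540.4 -310.1  139.1] 39.14035795171368 60.369382202625275
slide [104.4 376.7  -1. ] dr [-0.0, 0.003, 0.0]
slide [ 0.  0. 74.] dr [0.0, 0.0, 0.0]
```

Call:
step_arm --motion '[{"slide":[6,22,0],"dr":[0,0,0],"jaw":30},{"slide":[19,70,0],"dr":[0,0,0],"jaw":30},{"slide":[36,128,0],"dr":[0,0,0],"jaw":30},{"slide":[53,188,0],"dr":[0,0,0],"jaw":30},{"slide":[70,248,0],"dr":[0,0,0],"jaw":30},{"slide":[86,306,0],"dr":[0,0,0],"jaw":30},{"slide":[99,354,0],"dr":[0,0,0],"jaw":30},{"slide":[104,376.5,0],"dr":[0,0,0],"jaw":30}]'

```text
clock: 42.7
position: [431.9, 67.2, 137.7]
ee_rot: [-0.006, 1.0, 0.0, -0.0]
contact_force: [-0.1, -0.8, -0.8]
gripper_width: 39.7
grasp_force: 60.5
```

Call:
step_arm --motion '[{"slide":[0,0,0],"dr":[0,0,0],"jaw":30},{"slide":[0,0,12],"dr":[0,0,0],"jaw":30},{"slide":[0,0,30],"dr":[0,0,0],"jaw":30},{"slide":[0,0,45],"dr":[0,0,0],"jaw":30},{"slide":[0,0,54],"dr":[0,0,0],"jaw":30},{"slide":[0,0,60],"dr":[0,0,0],"jaw":30},{"slide":[0,0,65],"dr":[0,0,0],"jaw":30},{"slide":[0,0,70],"dr":[0,0,0],"jaw":30}]'

```text
clock: 43.7
position: [433.4, 65.4, 67.6]
ee_rot: [-0.005, 1.0, 0.0, 0.0]
contact_force: [0.3, 0.2, -0.5]
gripper_width: 38.7
grasp_force: 60.5
```

Run:
```python
from h import *
s=arm.read_state(); print(s["position"],s["gripper_width"],s["contact_force"],s["wrist_torque"])
```

```text
[433.4  65.4  67.6] 38.733478529813155 [ 0.3  0.2 -0.5] [ 0.   0.1 -0.1]
```

Call:
step_arm --motion '[{"slide":[0,0,3],"dr":[0,0,0],"jaw":30},{"slide":[0,0,7],"dr":[0,0,0],"jaw":30},{"slide":[0,0,10],"dr":[0,0,0],"jaw":30},{"slide":[0,0,11],"dr":[0,0,0],"jaw":30},{"slide":[0,0,11],"dr":[0,0,0],"jaw":42},{"slide":[0,0,11],"dr":[0,0,0],"jaw":52},{"slide":[0,0,11],"dr":[0,0,0],"jaw":54},{"slide":[0,0,11],"dr":[0,0,0],"jaw":54}]'

```text
clock: 44.7
position: [433.2, 65.4, 56.7]
ee_rot: [-0.005, 1.0, 0.0, 0.0]
contact_force: [-0.3, 0.1, 0.5]
gripper_width: 53.7
grasp_force: 0.0
```

Call:
step_arm --motion '[{"slide":[0,0,-10],"dr":[0,0,0],"jaw":54},{"slide":[0,0,-30],"dr":[0,0,0],"jaw":54},{"slide":[0,0,-60],"dr":[0,0,0],"jaw":54},{"slide":[-20,-40,-80],"dr":[0,0,0],"jaw":54},{"slide":[-45,-90,-80],"dr":[0,0,0],"jaw":54},{"slide":[-70,-140,-80],"dr":[0,0,0],"jaw":54},{"slide":[-90,-180,-80],"dr":[0,0,0],"jaw":54},{"slide":[-100,-200,-80],"dr":[0,0,0],"jaw":54}]'

```text
clock: 45.7
position: [535.7, -135.9, 137.1]
ee_rot: [-0.003, 1.0, -0.0, 0.0]
contact_force: [-0.8, 0.8, -0.2]
gripper_width: 54.1
grasp_force: 0.0
```

Run:
```python
from h import *
d=down(.009); s=arm.read_state(); print(s["position"])
chain(([636.4,-282.5,100],d),([636.4,-282.5,8.5],d))
```

```text
[ 535.7 -135.9  137.1]
slide [ -99.6 -147.3   37.2] dr [-0.001, 0.005, -0.015]
slide [ 0.   0.  91.5] dr [0.0, 0.0, 0.0]
```

Call:
step_arm --motion '[{"slide":[-12,-18,4],"dr":[0,0,0],"jaw":54},{"slide":[-30,-45,10],"dr":[0,0,0],"jaw":54},{"slide":[-50,-74,18],"dr":[0,0,0],"jaw":54},{"slide":[-70,-103,26],"dr":[0,0,0],"jaw":54},{"slide":[-87,-129,32],"dr":[0,0,0],"jaw":54},{"slide":[-98,-145,36],"dr":[0,0,-0.01],"jaw":54},{"slide":[-99.5,-147.5,37],"dr":[0,0,-0.01],"jaw":54},{"slide":[-99.5,-147.5,37],"dr":[0,0,-0.01],"jaw":54}]'

```text
clock: 46.7
position: [635.5, -279.8, 99.5]
ee_rot: [-0.005, 1.0, 0.0, -0.0]
contact_force: [0.4, 0.0, -0.4]
gripper_width: 54.3
grasp_force: 0.0
```

Run:
```python
from h import *
d=down(.009); s=arm.read_state(); print(s["position"], ring([636.4,-282.5]))
chain(([636.4,-282.7,8.5],d),([636.4,-282.5,8],d))
```

```text
(54.45138931274414, 58.45061492919922)
[ 635.5 -279.8   99.5] [ 636.  -282.9   42. ]
slide [-0.9 -3.2 91.3] dr [0.002, -0.002, 0.016]
slide [-0.   0.2  0.5] dr [0.0, 0.0, 0.0]
```

Call:
step_arm --motion '[{"slide":[0,-2,15],"dr":[0,0,0.01],"jaw":54},{"slide":[-0.5,-3,38],"dr":[0,0,0.01],"jaw":54},{"slide":[-0.5,-3,61],"dr":[0,0,0.01],"jaw":54},{"slide":[-0.5,-3,80],"dr":[0,0,0.01],"jaw":54},{"slide":[-0.5,-3,89],"dr":[0,0,0.01],"jaw":54},{"slide":[-0.5,-3,91],"dr":[0,0,0.01],"jaw":54},{"slide":[-0.5,-3,91],"dr":[0,0,0.01],"jaw":45},{"slide":[-0.5,-3,91],"dr":[0,0,0.01],"jaw":32}]'

```text
clock: 47.75
position: [637.1, -283.4, 9.9]
ee_rot: [-0.005, 1.0, -0.0, 0.001]
contact_force: [0.2, 0.7, -0.9]
gripper_width: 38.6
grasp_force: 60.2
```

Call:
step_arm --motion '[{"slide":[0,0,0],"dr":[0,0,0],"jaw":30},{"slide":[0,0,0],"dr":[0,0,0],"jaw":30},{"slide":[0,0,0],"dr":[0,0,0],"jaw":30},{"slide":[0,0,-8],"dr":[0,0,0],"jaw":30},{"slide":[0,0,-28],"dr":[0,0,0],"jaw":30},{"slide":[0,0,-60],"dr":[0,0,0],"jaw":30},{"slide":[0,0,-100],"dr":[0,0,0],"jaw":30},{"slide":[0,0,-130],"dr":[0,0,0],"jaw":30}]'

```text
clock: 48.75
position: [636.7, -283.5, 141.8]
ee_rot: [-0.005, 1.0, -0.0, 0.001]
contact_force: [1.2, 0.1, -1.5]
gripper_width: 38.9
grasp_force: 60.4
```

Run:
```python
from h import *
d=down(.009); s=arm.read_state(); print(s["position"],s["gripper_width"],s["grasp_force"])
b=[602.9,13.8]
chain((b+[140],d),(b+[68],d))
```

```text
[ 636.7 -283.5  141.8] 38.90499339072545 60.36767452955246
slide [ 31.1 297.6   1.4] dr [-0.006, 0.018, 0.002]
slide [ 0.  0. 72.] dr [0.0, 0.0, 0.0]
```

Call:
step_arm --motion '[{"slide":[2,18,0],"dr":[0,0,0],"jaw":30},{"slide":[6,56,0],"dr":[0,0,0],"jaw":30},{"slide":[11,104,0],"dr":[0,0,0],"jaw":30},{"slide":[16,154,0],"dr":[0,0,0],"jaw":30},{"slide":[21,204,0],"dr":[0,0,0],"jaw":30},{"slide":[26,250,0],"dr":[0,0,0],"jaw":30},{"slide":[30,284,0],"dr":[0,0,0],"jaw":30},{"slide":[31,297.5,0],"dr":[0,0,0],"jaw":30}]'

```text
clock: 49.75
position: [601.2, 16.1, 138.0]
ee_rot: [-0.006, 1.0, -0.0, -0.001]
contact_force: [0.3, 0.0, -1.1]
gripper_width: 38.9
grasp_force: 60.4
```

Call:
step_arm --motion '[{"slide":[0,0,0],"dr":[0,0,0],"jaw":30},{"slide":[0,0,12],"dr":[0,0,0],"jaw":30},{"slide":[0,0,30],"dr":[0,0,0],"jaw":30},{"slide":[0,0,45],"dr":[0,0,0],"jaw":30},{"slide":[0,0,55],"dr":[0,0,0],"jaw":30},{"slide":[0,0,61],"dr":[0,0,0],"jaw":30},{"slide":[0,0,66],"dr":[0,0,0],"jaw":30},{"slide":[0,0,71],"dr":[0,0,0],"jaw":30}]'

```text
clock: 50.75
position: [602.9, 14.0, 67.7]
ee_rot: [-0.005, 1.0, 0.0, 0.0]
contact_force: [-0.5, 0.1, -1.0]
gripper_width: 39.2
grasp_force: 60.4
```

Run:
```python
from h import *
s=arm.read_state(); print(s["position"],s["gripper_width"],s["contact_force"],s["wrist_torque"])
```

```text
[602.9  14.   67.7] 39.194663584845735 [-0.5  0.1 -1. ] [-0. -0. -0.]
```

Call:
step_arm --motion '[{"slide":[0,0,3],"dr":[0,0,0],"jaw":30},{"slide":[0,0,6],"dr":[0,0,0],"jaw":30},{"slide":[0,0,9],"dr":[0,0,0],"jaw":30},{"slide":[0,0,10],"dr":[0,0,0],"jaw":30},{"slide":[0,0,10],"dr":[0,0,0],"jaw":42},{"slide":[0,0,10],"dr":[0,0,0],"jaw":52},{"slide":[0,0,10],"dr":[0,0,0],"jaw":54},{"slide":[0,0,10],"dr":[0,0,0],"jaw":54}]'

```text
clock: 51.75
position: [602.7, 13.9, 57.7]
ee_rot: [-0.005, 1.0, 0.0, 0.0]
contact_force: [-0.4, 0.0, -0.1]
gripper_width: 53.8
grasp_force: 0.0
```

Call:
step_arm --motion '[{"slide":[0,0,-10],"dr":[0,0,0],"jaw":54},{"slide":[0,0,-30],"dr":[0,0,0],"jaw":54},{"slide":[0,0,-60],"dr":[0,0,0],"jaw":54},{"slide":[10,40,-90],"dr":[0,0,0],"jaw":60},{"slide":[30,90,-110],"dr":[0,0,0],"jaw":60},{"slide":[55,150,-110],"dr":[0,0,0],"jaw":60},{"slide":[80,210,-110],"dr":[0,0,0],"jaw":60},{"slide":[100,260,-110],"dr":[0,0,0],"jaw":60}]'

```text
clock: 52.75
position: [499.4, 274.9, 168.8]
ee_rot: [-0.005, 1.0, 0.001, 0.001]
contact_force: [0.7, 0.4, -1.1]
gripper_width: 60.1
grasp_force: 0.0
```

Run:
```python
from h import *
d=down(.009); s=arm.read_state(); print(s["position"])
t=optics.get_image("top"); cv2.imwrite("pics/top3.png",t); cv2.imwrite("pics/m3.png",cv2.resize(t[150:245,235:390],None,fx=5,fy=5,interpolation=cv2.INTER_CUBIC))
chain(([500,340,162],d),([500,340,60.3],d),([500,340,180],d),(rackp([0,0,180]),d),(rackp([0,0,151]),d))
```

```text
[499.4 274.9 168.8]
slide [-2.9 59.6  7.1] dr [0.024, 0.018, 0.043]
slide [  0.    0.  101.7] dr [0.0, 0.0, 0.0]
slide [   0.     0.  -119.7] dr [0.0, 0.0, 0.0]
slide [ -14.9 -327.     0. ] dr [0.0, 0.0, 0.0]
slide [ 0.  0. 29.] dr [0.0, 0.0, 0.0]
```

View pics/m3.png

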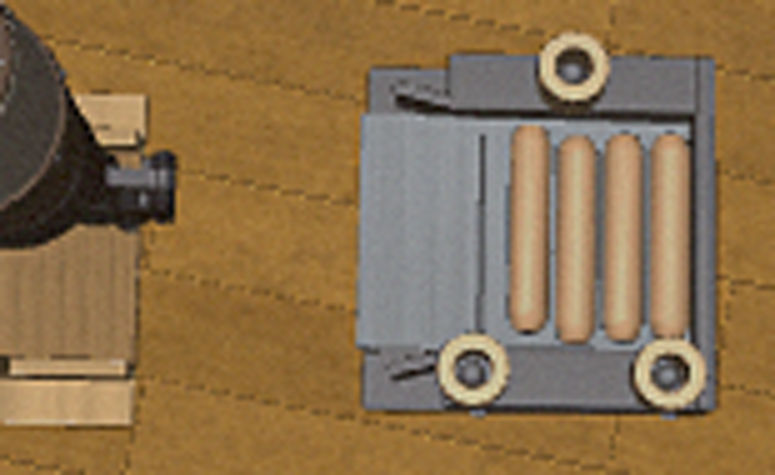

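All three props (crop (573,66), (473,371), (669,373)) sit over the pins and the bars are undisturbed in grooves 1–4. Now I'll fetch the tray.

Call:
step_arm --motion '[{"slide":[-1,15,2],"dr":[0,0,0.02],"jaw":60},{"slide":[-2,40,5],"dr":[0,0,0.04],"jaw":60},{"slide":[-3,60,7],"dr":[0,0,0.04],"jaw":60},{"slide":[-3,60,7],"dr":[0,0,0.04],"jaw":60},{"slide":[-3,60,30],"dr":[0,0,0.04],"jaw":60},{"slide":[-3,60,65],"dr":[0,0,0.04],"jaw":60},{"slide":[-3,60,95],"dr":[0,0,0.04],"jaw":60},{"slide":[-3,60,108],"dr":[0,0,0.04],"jaw":60}]'

```text
clock: 53.8
position: [502.2, 331.6, 57.8]
ee_rot: [-0.001, 1.0, -0.001, -0.001]
contact_force: [-0.0, -0.4, 0.2]
gripper_width: 60.2
grasp_force: 0.0
```

Call:
step_arm --motion '[{"slide":[0,0,0],"dr":[0,0,0],"jaw":40},{"slide":[0,0,0],"dr":[0,0,0],"jaw":25},{"slide":[0,0,0],"dr":[0,0,0],"jaw":12},{"slide":[0,0,0],"dr":[0,0,0],"jaw":8},{"slide":[0,0,0],"dr":[0,0,0],"jaw":8},{"slide":[0,0,0],"dr":[0,0,0],"jaw":8},{"slide":[0,0,0],"dr":[0,0,0],"jaw":8},{"slide":[0,0,0],"dr":[0,0,0],"jaw":8}]'

```text
clock: 54.8
position: [503.9, 334.4, 61.6]
ee_rot: [-0.002, 1.0, 0.002, 0.002]
contact_force: [-0.2, 2.2, 6.4]
gripper_width: 17.1
grasp_force: 61.5
```

Run:
```python
from h import *
s=arm.read_state(); p=s["position"];R=Ro.from_quat(s["ee_rot"]); print(p,R.as_matrix()[:,2],s["gripper_width"],s["grasp_force"])
d=down(.009)
chain((p+[0,0,125],R),(rackp([0,0,p[2]+125]),d),(rackp([0,0,p[2]+93]),d))
```

```text
[503.9 334.4  61.6] [ 0.  0. -1.] 17.113530257725976 61.495749950408936
slide [  -0.4    0.4 -125. ] dr [0.0, 0.0, 0.0]
slide [ -12.5 -321.4   -0.9] dr [0.022, 0.025, -0.032]
slide [ 0.  0. 32.] dr [0.0, 0.0, 0.0]
```

Call:
step_arm --motion '[{"slide":[0,0,-5],"dr":[0,0,0],"jaw":8},{"slide":[0,0,-18],"dr":[0,0,0],"jaw":8},{"slide":[0,0,-38],"dr":[0,0,0],"jaw":8},{"slide":[0,0,-62],"dr":[0,0,0],"jaw":8},{"slide":[0,0,-87],"dr":[0,0,0],"jaw":8},{"slide":[0,0,-108],"dr":[0,0,0],"jaw":8},{"slide":[0,0,-121],"dr":[0,0,0],"jaw":8},{"slide":[0,0,-125],"dr":[0,0,0],"jaw":8}]'

```text
clock: 55.8
position: [502.6, 332.9, 185.2]
ee_rot: [-0.002, 1.0, 0.0, 0.0]
contact_force: [-1.2, 0.2, -3.9]
gripper_width: 17.0
grasp_force: 60.2
```

Call:
step_arm --motion '[{"slide":[-1,-12,0],"dr":[0,0,0],"jaw":8},{"slide":[-2,-45,0],"dr":[0,0,0],"jaw":8},{"slide":[-5,-95,0],"dr":[0,0,-0.01],"jaw":8},{"slide":[-8,-150,0],"dr":[0,0,-0.01],"jaw":8},{"slide":[-11,-205,0],"dr":[0,0,-0.02],"jaw":8},{"slide":[-14,-255,0],"dr":[0,0,-0.02],"jaw":8},{"slide":[-16,-295,0],"dr":[0,0,-0.03],"jaw":8},{"slide":[-16,-315,0],"dr":[0,0,-0.03],"jaw":8}]'

```text
clock: 56.8
position: [518.5, 15.2, 183.6]
ee_rot: [-0.003, 1.0, -0.0, -0.001]
contact_force: [-0.7, 0.3, -3.2]
gripper_width: 17.0
grasp_force: 60.0
```

Call:
step_arm --motion '[{"slide":[0,0,0],"dr":[0,0,0],"jaw":8},{"slide":[0,0,0],"dr":[0,0,0],"jaw":8},{"slide":[0,0,0],"dr":[0,0,0],"jaw":8},{"slide":[0,0,0],"dr":[0,0,0],"jaw":8},{"slide":[0,0,0],"dr":[0,0,0],"jaw":8},{"slide":[0,0,0],"dr":[0,0,0],"jaw":8},{"slide":[0,0,0],"dr":[0,0,0],"jaw":8},{"slide":[0,0,0],"dr":[0,0,0],"jaw":8}]'

```text
clock: 57.8
position: [519.8, 18.1, 184.6]
ee_rot: [-0.004, 1.0, 0.0, 0.0]
contact_force: [0.4, 0.0, -3.8]
gripper_width: 16.7
grasp_force: 60.0
```

Run:
```python
from h import *
s=arm.read_state(); p=s["position"];R=Ro.from_quat(s["ee_rot"]); print(p,R.as_matrix()[:,2],s["contact_force"],s["wrist_torque"])
d=down(.009)
chain((rackp([4,0,p[2]]),d),(rackp([4,0,61.6+92]),d))
t=optics.get_image("top"); cv2.imwrite("pics/m4.png",cv2.resize(t[130:260,270:430],None,fx=4.6,fy=4.6,interpolation=cv2.INTER_CUBIC))
```

```text
[519.8  18.1 184.6] [ 0.  0. -1.] [ 0.4  0.  -3.8] [-0.1  0.  -0.1]
slide [-2.  -4.9 -0. ] dr [0.0, 0.0, -0.009]
slide [ 0.  0. 31.] dr [0.0, 0.0, 0.0]
```

Call:
step_arm --motion '[{"slide":[-1,-2,4],"dr":[0,0,0],"jaw":8},{"slide":[-2,-4,10],"dr":[0,0,0],"jaw":8},{"slide":[-2,-5,16],"dr":[0,0,0],"jaw":8},{"slide":[-2,-5,22],"dr":[0,0,0],"jaw":8},{"slide":[-2,-5,26],"dr":[0,0,0],"jaw":8},{"slide":[-2,-5,29],"dr":[0,0,0],"jaw":8},{"slide":[-2,-5,31],"dr":[0,0,0],"jaw":8},{"slide":[-2,-5,31],"dr":[0,0,0],"jaw":8}]'

```text
clock: 58.85
position: [521.8, 13.1, 153.5]
ee_rot: [-0.004, 1.0, -0.0, -0.0]
contact_force: [0.5, -0.6, -3.9]
gripper_width: 17.0
grasp_force: 60.1
```

Call:
step_arm --motion '[{"slide":[0,0,0.5],"dr":[0,0,0],"jaw":8},{"slide":[0,0,1],"dr":[0,0,0],"jaw":8},{"slide":[0,0,1.5],"dr":[0,0,0],"jaw":8},{"slide":[0,0,2],"dr":[0,0,0],"jaw":8},{"slide":[0,0,2],"dr":[0,0,0],"jaw":8},{"slide":[0,0,2],"dr":[0,0,0],"jaw":8},{"slide":[0,0,2],"dr":[0,0,0],"jaw":8},{"slide":[0,0,2],"dr":[0,0,0],"jaw":8}]'

```text
clock: 59.85
position: [521.9, 13.1, 151.7]
ee_rot: [-0.004, 1.0, 0.0, 0.0]
contact_force: [-1.4, -0.3, -1.7]
gripper_width: 17.2
grasp_force: 60.4
```

Call:
step_arm --motion '[{"slide":[0,0,0.5],"dr":[0,0,0],"jaw":8},{"slide":[0,0,0.5],"dr":[0,0,0],"jaw":8},{"slide":[0,0,0.5],"dr":[0,0,0],"jaw":14},{"slide":[0,0,0.5],"dr":[0,0,0],"jaw":20},{"slide":[0,0,0.5],"dr":[0,0,0],"jaw":30},{"slide":[0,0,0.5],"dr":[0,0,0],"jaw":42},{"slide":[0,0,0.5],"dr":[0,0,0],"jaw":50},{"slide":[0,0,0.5],"dr":[0,0,0],"jaw":54}]'

```text
clock: 60.85
position: [521.9, 13.1, 151.1]
ee_rot: [-0.004, 1.0, 0.0, 0.0]
contact_force: [-0.0, 1.3, 0.3]
gripper_width: 53.8
grasp_force: 0.0
```

Call:
step_arm --motion '[{"slide":[0,0,-5],"dr":[0,0,0],"jaw":54},{"slide":[0,0,-20],"dr":[0,0,0],"jaw":54},{"slide":[0,0,-45],"dr":[0,0,0],"jaw":54},{"slide":[0,0,-80],"dr":[0,0,0],"jaw":54},{"slide":[0,50,-100],"dr":[0,0,0],"jaw":54},{"slide":[0,100,-100],"dr":[0,0,0],"jaw":54},{"slide":[0,160,-100],"dr":[0,0,0],"jaw":54},{"slide":[0,220,-100],"dr":[0,0,0],"jaw":54}]'

```text
clock: 61.85
position: [520.2, 234.9, 252.9]
ee_rot: [-0.004, 1.0, 0.001, 0.001]
contact_force: [0.7, -0.1, 0.4]
gripper_width: 53.9
grasp_force: 0.0
```

Call:
step_arm --motion '[{"slide":[0,40,0],"dr":[0,0,0],"jaw":54},{"slide":[0,60,0],"dr":[0,0,0],"jaw":54},{"slide":[0,60,0],"dr":[0,0,0],"jaw":54},{"slide":[0,60,0],"dr":[0,0,0],"jaw":54},{"slide":[0,60,0],"dr":[0,0,0],"jaw":54},{"slide":[0,60,0],"dr":[0,0,0],"jaw":54},{"slide":[0,60,0],"dr":[0,0,0],"jaw":54},{"slide":[0,60,0],"dr":[0,0,0],"jaw":54}]'

```text
clock: 62.85
position: [519.7, 292.9, 251.2]
ee_rot: [-0.004, 1.0, 0.0, 0.0]
contact_force: [-0.3, -0.4, 0.2]
gripper_width: 53.8
grasp_force: 0.0
```

Run:
```python
from h import *
s=arm.read_state(); print(s["position"],s["contact_force"])
t=optics.get_image("top");d=optics.get_image("side")
a=cv2.resize(t[135:255,280:420],None,fx=2.85,fy=2.85,interpolation=cv2.INTER_CUBIC)[:340,:399]
b=cv2.resize(d[150:250,270:390],None,fx=3.3,fy=3.4,interpolation=cv2.INTER_CUBIC)[:340,:396]
cv2.imwrite("pics/m5.png",np.hstack([a,b])); print(a.shape,b.shape)
T=cam("top"); 
Rt=Ro.from_euler('z',RK[1])
pts=rackp([[98,78,99],[98,-78,99],[-98,-78,99],[-98,78,99]]); print((proj(T,pts)-[280,135])*2.85)
```

```text
[519.7 292.9 251.2] [-0.3 -0.4  0.2]
(340, 399, 3) (340, 396, 3)
[[116.6  62.4]
 [277.4  65.6]
 [277.  267.6]
 [112.3 264.7]]
```

View pics/m5.png

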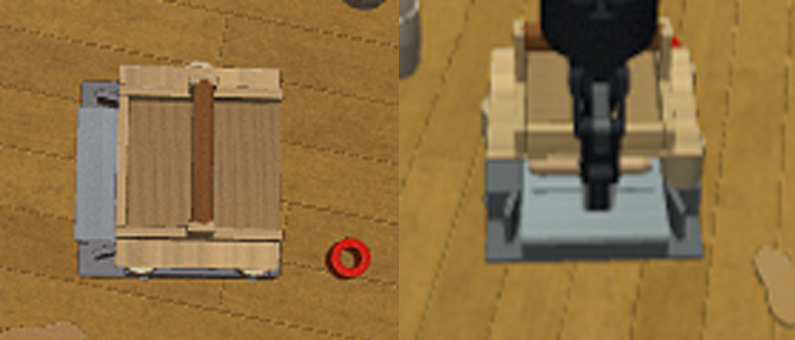

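The tray sits level on the props: its corners (120,67), (282,70), (280,269) and (116,267) are within about 5 mm of where they should be. The bars are straight beneath it and the gripper is clear.

```bash
python3 -c "
from bench import arm
print(arm.job_done())"
```

```text
the job is handed in; nothing more can be done
None
```

I handed the job in at about 63 s: all four bars lie in grooves 1–4, a prop is down on each pin, and the empty tray sits level on the props, centred to within about 5 mm; the hand-in call returned no verdict.

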